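# Release a push-fit air line with a fork and park it

### The job

Free the rigid air line from its push-fit fitting: slide the release fork under the fitting's keeper lips until you feel it press against its stop bar, so that it holds the collet ring down, and with the ring held down pull the tube straight up out of the fitting. Then stand the tube fully down in the socket of the parking block and leave the fork home in the fitting. Push and pull gently, never wrenching the tube, forcing the fork against its stop or ramming the tube into the block (5 to 10 N is always enough), and do not disturb the jar or the glass cutter nearby.

Things in the scene. Friction and masses are not known exactly. Their poses are not given: they have to be found in the camera images.
- fitting: Fixed grey block, 120 x 70 mm (102 over its feet), its flat deck 45 mm above the table. Origin under the tube hole's upright axis. x: the way the fork is pushed in, horizontal, towards the fork stop; y left; z up. In the bore two jaws shut over the tube's bead; they free it only when the collet ring is over 3.5 mm down. A locked tube lifts about 1.5 mm only; freed, it slides out easily.
- fitting_axis (a point): Point on the tube hole's axis at deck level; axes as fitting. The deck runs from x -75 mm (open front apron) to an end wall at x +38. From x -14 to +38 mm stand two side guides, inner faces at y +-28 mm; their keeper lips reach inward to y +-14 mm, undersides 11.2 mm and tops 16.2 mm above the deck.
- fork_stop: Fork stop at the end of the deck: fixed backing plate (origin at deck level on the end wall's face, x +38 mm) with a steel stop bar, 52 mm wide and 10 mm high, on two set screws. How far the bar stands out is set differently each time and is not in any measured pose: its face lies at x +19 to +33 mm of the fitting. It does not yield; feel for it: 5 to 10 N is right.
- collet_ring (a joint): Black collet ring round the tube, 36 mm across, 17 mm hole. 0 = free, its top 6 mm above the deck; grows (m) as it is pressed down, 0.006 = flush with the deck. The fork at home holds it 4 to 6 mm down. Spring: about 3 N at first, 5 N when pressed; it springs up again when let go.
- tube: Rigid copper tube, 130 mm long, 9 mm diameter, about 70 g, upright in the fitting; origin at its lower end, z along it, up. Bead of 14 mm diameter 22 to 27 mm above the lower end, flat on top; below it a 9 mm tail with chamfered end; the top 12 mm is a brass cap of 12 mm diameter. At the start its lower end is 41 mm below the deck, its top 89 mm above it. Grip it 85 to 115 mm up.
- tube_mid (a point): Point on the tube's axis, 65 mm above its lower end (half-way up).
- tube_foot (a point): Centre of the tube's lower end.
- fork: Loose aluminium release fork, 131 mm long, 50 mm wide, 10 mm thick, about 120 g, lying flat on the table. Origin on its underside below the grip fin; x points to the tines, y left, z up. Slid flat along the deck beneath the lips (2 to 3 mm play sideways, 1.2 mm in height; the ring lifts it against the lips) its slope presses the collet ring down; this meets some 2 to 6 N.
- fork_grip (a point): Centre of the fork's upright grip fin, 32 mm above the underside. The fin is 34 mm long along the fork's x, 12 mm thick along y, and rises from 10 to 52 mm above the underside.
- fork_eye (a point): Middle of the fork's slot, on its underside level, 85 mm ahead of the fin. Tines 10 to 25 mm either side of the middle line end 26 mm ahead of it; the slot ends 26 mm behind it. Their underside is full up to 5 mm behind it, then slopes up 6.5 mm over 24 mm; the tips are 3.5 mm thick. Home: tips at the stop bar (found by feel), this point up to 7 mm short of or past the hole's axis, ring kept down by the fork alone.
- park_block: Fixed grey parking block, 60 x 60 mm (94 mm over its feet along y), 48 mm high, with one upright socket in its middle for the tube. Origin under its centre, z up.
- park_seat (a point): On the socket's axis 4 mm above the table: where the tube's lower end is when fully down. The chamfered mouth is 44 mm above this point; the socket is 16.5 mm wide down to a shoulder 22 mm above this point, then 11 mm wide. The tube's bead rests on the shoulder.
- jar_white_1: Bystander: loose glass jar with white lid, 60 mm across, 88 mm high; origin under its centre.
- glass_cutter: Bystander: loose glass cutter with wooden shaft, 129 mm long, lying flat; origin under its centre.
Not all that is in view belongs to the job. Leave any green look-alike of the park_block alone.

How it is judged:
On the way, in this order (a step that is already met when the one before it is completed fails the run):
1. the fork is fully home: pressed against its stop bar (over 3 N), under the keeper lips, with the collet ring held down (value of joint collet_ring above 0.0039 m and contact force between fork and fork_stop above 3 N and z of fork_eye in the frame of fitting_axis between -0.003 and 0.003 m), for 0.15 s.
2. the tube is drawn clear of the fitting while the fork holds the ring down (z of tube_foot in the frame of fitting_axis above 0.005 m and value of joint collet_ring above 0.0036 m and horizontal distance between fork_eye and fitting_axis below 0.01 m), for 0.1 s.
At the end, for the whole second after the job is handed in: The tube stands released and at rest in the parking socket, its foot within 4 mm of the socket's axis and within 3 mm of fully down, less than 0.2 rad from upright; the fork is released in the fitting within 10 mm of the tube hole's axis and holds the collet ring at least 3.6 mm down (horizontal distance between tube_foot and park_seat below 0.004 m and z of tube_foot in the frame of park_seat below 0.003 m and angle between tube_foot's own z axis and vertical below 0.2 rad and linear speed of tube below 0.02 m/s and value of joint collet_ring above 0.0036 m and horizontal distance between fork_eye and fitting_axis below 0.01 m and contact force between the fingers and tube below 0.1 N and contact force between the fingers and fork below 0.1 N); the robot touches nothing.
It fails at once if the tube is wrenched in the fitting (over 20 N between tube and fitting) (contact force between tube and fitting above 20 N).
It fails at once if the fork is forced against its stop (over 15 N) (contact force between fork and fork_stop above 15 N).
It fails at once if the fork is jammed into the fitting (over 45 N in all contacts between them) (contact force between fork and fitting above 45 N).
It fails at once if the tube is rammed into the parking block (over 25 N) (contact force between tube and park_block above 25 N).
It fails at once if a bystander is moved by more than 30 mm (distance of any of jar_white_1, glass_cutter from where it was at the start of the episode above 0.03 m).
It also fails if it takes over 72 s, if anything falls off the work surface, if the arm or the gripper's body presses on something with over 40 N, if the wrist force passes 120 N, or if a joint passes its speed limit or range.

### The arm

A 6-joint arm with a two-finger parallel gripper is mounted at the origin on a cart in front of the work surface, level with it; the furniture and walls round the work are solid. World frame = base frame: x ahead of the robot, y to its left, z up, the work surface at z = 0. Lengths are in m, angles in rad, forces in N, time in s.
With the tool pointing down it reaches from about 0.375 to 0.925 m from the base axis. Payload 5.7 kg.
Tool frame: the origin (TCP) lies midway between the tips of the shut fingers; the grasp point (between the pads) lies 19 mm behind it; z points along the fingers, y is the direction in which the jaws open and shut (so a half turn about z gives the same grasp; the last joint's range is limited). The gripper opens to 85 mm and grips with 20 to 120 N. Pads are 22 mm wide; open, the fingers measure 114 mm over their backs; the gripper's body (76 mm by 85 mm) begins 54 mm behind the grasp point. The pads swing forward as they close: fully open they stand 13 mm farther back than shut.
Start: joints at [-1.4, 0.359, 1.51, -0, 1.272, -0.115], TCP at [0.169, -0.576, 0.231] pointing down, gripper open.
Joint ranges: [-2.97, 2.97], [-1.01, 2.36], [0.21, 2.38], [-0.96, 4.11], [0.2, 2.71], [-2.98, 2.98]. Speed limits (rad/s): [2.39, 2.39, 3.14, 3.14, 3.14, 3.14].

### API

Orientations are given as a unit quaternion [x, y, z, w].
In Python, from station import manip gives the robot as it stands.
- The arm moves only by the tool apply_moves, never from a script. Its argument "steps" is a list that holds one entry, the list of rows, each a list of 4 numbers: the shift along the tool's x, y, z in units of 25 mm (1.0 is 25 mm), then the turn about the tool's z in degrees. A call has 1 to 12 rows; each row is the pose to reach, as a shift and turn from the pose commanded when the call began, along the tool's axes at that moment; what a row does not reach only later rows make up. A row lasts 1/12 s, in which the tool goes at most 41.7 mm and 7.16 degrees, less where a joint would pass 70% of its speed; a pose out of reach is approached as far as the arm can. A call with a gripper value outside its range is refused whole. "grip" is the finger opening in mm, from 0 to 85.4, set as the call begins (left out, the last holds). The fingers move at their own pace and stop on an object; "newtons" is the grip in N (left out, the last holds). Time passes only in rows, so rows that repeat a pose let the fingers close. It gives the time, the measured TCP pose, the force and the opening at its end, in the units of the state.
- manip.read_state(): the state, without advancing time (a new reading comes with each control period).
- manip.snapshot(name): name is "side" or "top" or "wrist"; returns a dict with "pixels" (400x640x3 uint8, red, green, blue), "z_map" (400x640 float32, m along the optical axis (not along the pixel's ray), 0 where there is no reading), "fovy" (degrees; the focal length in pixels is half the picture's height over the tangent of half this angle, whatever the lens; pixels are square), "cx", "cy" (the principal point, pixels), "distortion" ([k1, k2, p1, p2, k3] as OpenCV has them; the pictures are not rectified), "extrinsics" (4x4, takes a point from world to camera coordinates); the wrist camera has in their place "T_tool_cam" (4x4, takes a point from camera to tool coordinates, whose origin is the TCP and whose axes are the flange's). Camera axes: x right, y down, z forward; pixel columns grow to the right and rows downward; lengths in m; the calibration is good to about 2 mm. A picture is of the moment at which its call begins: read the wrist's pose just before it.
- manip.job_done(): hands the job in, once; it reports no verdict.
The state is a dict: "time": time; "qpos": joint angles; "joint_vel": joint speeds; "joint_efforts": joint torques, N m; "ee_pos": TCP position; "tool_rot": TCP orientation; "force": force on the tool from outside, world axes, zero at the start; "torque": the same for the moment, N m; "gripper_width": finger opening in m.
Only numpy, scipy, OpenCV 4.12 (cv2) and the standard library are available. Lean on these libraries where they do the work, as an engineer would, in place of code of your own. Each camera call takes 0.05 s, during which the arm holds its last target.

## Working session

There is one attempt and no reset: what is moved stays moved. The work goes in short steps, Python scripts to look and compute and a tool call to move; the robot and the scene stay as the last step left them, time stands still between calls to the robot, and variables do not carry over. Pictures are saved under pics/ and viewed, and the job is handed in when it is done.

Besides the shell and the picture viewer there is one more tool, called after "Request:" as name([rows], argument=value, ...), one row to a line, values as JSON. apply_moves: Moves the arm, as the interface text tells. Its arguments: {"type":"object","properties":{"steps":{"type":"array","items":{"type":"array","items":{"type":"array","items":{"type":"number"}}}},"grip":{"type":"number"},"newtons":{"type":"number"}},"required":["steps"]}

```bash
mkdir -p pics; ls
cat > h.py <<'E'
import numpy as np, cv2, pickle
from station import manip
from scipy.spatial.transform import Rotation as R
def K(s):
    f=200/np.tan(np.radians(s["fovy"])/2); return np.array([[f,0,s["cx"]],[0,f,s["cy"]],[0,0,1]])
def snap(n,tag):
    st=manip.read_state(); s=manip.snapshot(n)
    s=dict(s)
    if n=="wrist":
        T=np.eye(4);T[:3,:3]=R.from_quat(st["tool_rot"]).as_matrix();T[:3,3]=st["ee_pos"]
        s["cw"]=T@np.array(s["T_tool_cam"])
    else: s["cw"]=np.linalg.inv(np.array(s["extrinsics"]))
    pickle.dump(s,open(f"{tag}.pkl","wb"))
    cv2.imwrite(f"pics/{tag}.png",s["pixels"][:,:,::-1])
    return s
def load(t): return pickle.load(open(f"{t}.pkl","rb"))
def ray(s,uv):
    p=cv2.undistortPoints(np.array(uv,float).reshape(-1,1,2),K(s),np.array(s["distortion"],float)).reshape(-1,2)
    d=np.c_[p,np.ones(len(p))]@s["cw"][:3,:3].T
    return s["cw"][:3,3],d
def onz(s,uv,z):
    o,d=ray(s,uv); return o+d*((z-o[2])/d[:,2])[:,None]
def depthpts(s,uv):
    o,d=ray(s,uv); uv=np.array(uv,int).reshape(-1,2); z=s["z_map"][uv[:,1],uv[:,0]]
    return o+d*z[:,None]
def tri(s1,uv1,s2,uv2):
    o1,d1=ray(s1,[uv1]);o2,d2=ray(s2,[uv2]);d1=d1[0];d2=d2[0]
    A=np.c_[d1,-d2];t=np.linalg.lstsq(A,o2-o1,rcond=None)[0]
    a=o1+t[0]*d1;b=o2+t[1]*d2
    return (a+b)/2,np.linalg.norm(a-b)
def proj(s,P):
    w=np.linalg.inv(s["cw"]);P=np.array(P,float).reshape(-1,3)
    r=cv2.Rodrigues(w[:3,:3])[0]
    return cv2.projectPoints(P,r,w[:3,3],K(s),np.array(s["distortion"],float))[0].reshape(-1,2)
E
python3 - <<'E'
from h import *
print(manip.read_state())
for n in("top","side","wrist"):
    s=snap(n,n+"0"); print(n,s["fovy"],s["cx"],s["cy"],s["distortion"],s["cw"].round(3).tolist())
E
```

```text
pics
{'time': 0.0, 'qpos': array([-1.40008228e+00,  3.59520925e-01,  1.51142660e+00,  3.79127489e-06,
        1.27250302e+00, -1.15098947e-01]), 'joint_vel': array([-8.30843162e-04,  2.06765358e-04,  8.50897416e-05, -1.01339312e-03,
       -2.76623351e-03, -2.63350199e-03]), 'joint_efforts': array([-1.14086911e-04, -5.27617586e+01, -2.78616089e+01,  1.04276813e-05,
        1.33546462e-02,  6.16637885e-05]), 'ee_pos': array([ 0.16904132, -0.57498973,  0.23044633]), 'tool_rot': array([ 9.89805885e-01,  1.42419966e-01, -2.40176073e-05, -9.28634760e-04]), 'force': array([-0.74329163,  0.79047075, -0.20806081]), 'torque': array([-0.02374238, -0.01297912,  0.00563047]), 'gripper_width': 0.08519609184842603}
top 55.28289518200929 318.7724998733107 195.8933363868362 [-0.04097537  0.          0.          0.          0.        ] [[-0.088, -0.973, 0.213, 0.34], [-0.996, 0.087, -0.013, 0.008], [-0.006, -0.213, -0.977, 0.892], [0.0, 0.0, 0.0, 1.0]]
side 56.3614512001696 318.63772994947993 202.50361338522086 [-0.0157884  0.         0.         0.         0.       ] [[0.47, 0.565, -0.678, 1.085], [0.882, -0.315, 0.349, -0.281], [-0.016, -0.762, -0.647, 0.625], [0.0, 0.0, 0.0, 1.0]]
wrist 67.91907160983013 320.7043773695516 203.1053600082328 [-0.00578181  0.          0.          0.          0.        ] [[0.282, -0.926, -0.25, 0.233], [-0.959, -0.273, -0.072, -0.555], [-0.002, 0.26, -0.966, 0.373], [0.0, 0.0, 0.0, 1.0]]
```

View pics/top0.png

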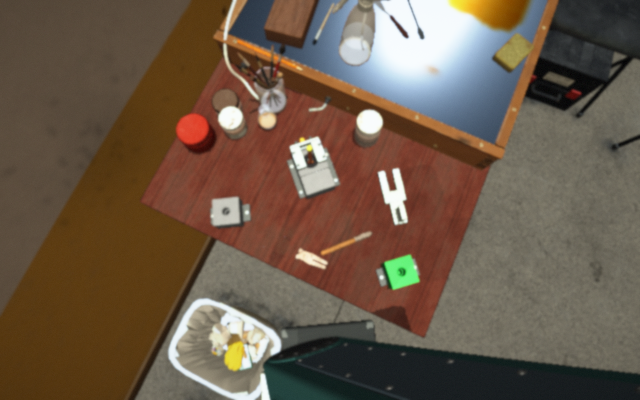

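View pics/side0.png

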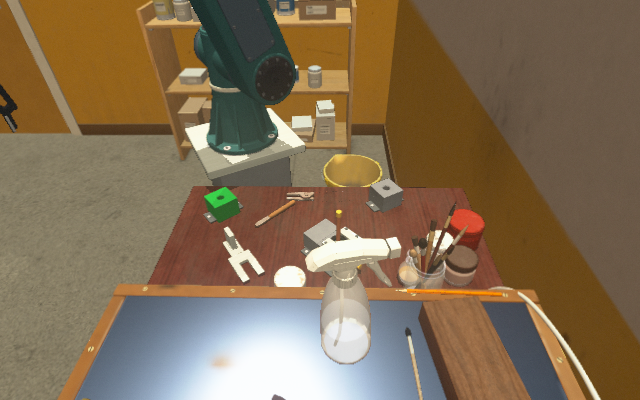

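View pics/wrist0.png

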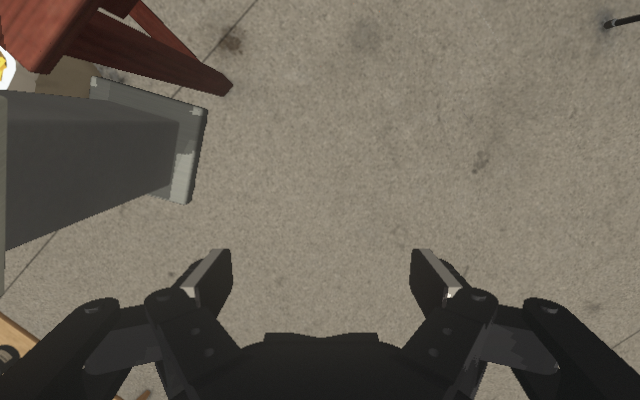

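Top view: fitting with tube at about (312,165), fork at (394,195), grey parking block at (227,212), green decoy at (401,272), glass cutter at (346,243), and white jars at (368,125) and (232,122). Next I'll enlarge these.

Run:
```python
from h import *
s=load("top0");im=s["pixels"][:,:,::-1]
a=cv2.resize(im[125:235,270:430],None,fx=5,fy=5,interpolation=cv2.INTER_CUBIC)
cv2.imwrite("pics/t_crop.png",a)
a=cv2.resize(im[185:240,195:265],None,fx=8,fy=8,interpolation=cv2.INTER_CUBIC)
cv2.imwrite("pics/p_crop.png",a)
s=load("side0");im=s["pixels"][:,:,::-1]
a=cv2.resize(im[170:300,210:410],None,fx=4,fy=4,interpolation=cv2.INTER_CUBIC)
cv2.imwrite("pics/s_crop.png",a)
```

```text
(no output)
```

View pics/t_crop.png

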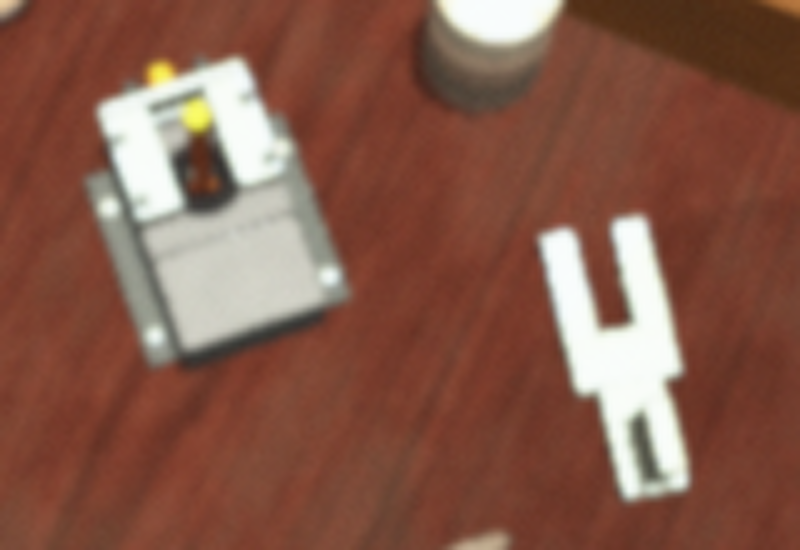

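View pics/p_crop.png

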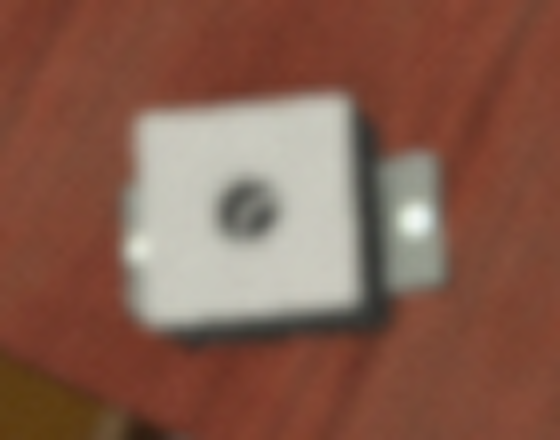

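View pics/s_crop.png

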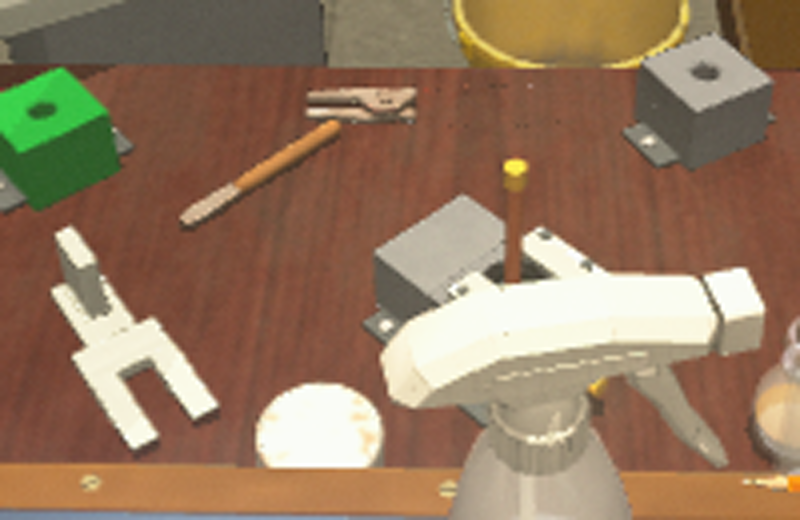

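```bash
cat > m1.py <<'E'
from h import *
t=load("top0");s=load("side0")
T=lambda x,y:(270+x/5-.4,125+y/5-.4); S=lambda x,y:(210+x/4-.4,170+y/4-.4); P=lambda x,y:(195+x/8-.4,185+y/8-.4)
for n,a,b in [("cap top",T(198,111),S(515,163)),("socket mouth",P(246,210),S(706,71)),("fork tipL",T(558,232),S(142,446)),("fork tipR",T(631,217),S(205,414)),("tube base at ring",T(205,188),S(513,272))]:
    p,e=tri(t,a,s,b); print(n,p.round(4),round(e,4),"depth",depthpts(t,[a]).round(4),depthpts(s,[b]).round(4))
print("park corners",onz(t,[P(137,112),P(348,95),P(365,305),P(150,325)],.048).round(3))
print("fork: tips,shoulder,tail", onz(t,[T(541,235),T(577,229),T(612,219),T(645,214),T(682,375),T(580,393),T(688,490),T(627,500)],.01).round(3))
print("fit apron corners", onz(t,[T(190,352),T(323,308),T(295,210),T(145,222)],.045).round(3))
print("guide tops", onz(t,[T(99,104),T(245,60),T(285,175),T(145,220)],.0612).round(3))
print("jar", onz(t,[T(500,10)],.088).round(3),"cutter",onz(t,[(323,252),(369,233)],.005).round(3))
print("jar2", onz(t,[(231,118)],.088).round(3),"cutter",onz(t,[(401,272)],.048).round(3))
print("spray", depthpts(s,[(345,255),(390,250),(345,320)]).round(3))
E
python3 m1.py
```

```text
cap top [0.6113 0.0074 0.1346] 0.0013 depth [[0.613  0.008  0.1307]] [[0.609  0.0081 0.1325]]
socket mouth [0.5085 0.2085 0.0457] 0.0016 depth [[0.5128 0.2138 0.0263]] [[0.5043 0.2111 0.0415]]
fork tipL [ 0.5799 -0.1791 -0.0064] 0.035 depth [[ 0.5806 -0.1594  0.0077]] [[ 0.5839 -0.1972  0.0066]]
fork tipR [ 0.5859 -0.1777  0.0222] 0.0303 depth [[ 0.5869 -0.197   0.0008]] [[ 0.5808 -0.1612  0.0076]]
tube base at ring [0.6049 0.0093 0.0506] 0.003 depth [[0.6079 0.0079 0.0388]] [[0.6157 0.0044 0.0629]]
park corners [[0.539 0.239 0.048]
 [0.539 0.179 0.048]
 [0.479 0.176 0.048]
 [0.478 0.237 0.048]]
fork: tips,shoulder,tail [[ 0.579 -0.151  0.01 ]
 [ 0.581 -0.168  0.01 ]
 [ 0.584 -0.186  0.01 ]
 [ 0.585 -0.202  0.01 ]
 [ 0.505 -0.209  0.01 ]
 [ 0.501 -0.16   0.01 ]
 [ 0.451 -0.204  0.01 ]
 [ 0.448 -0.175  0.01 ]]
fit apron corners [[ 0.529  0.021  0.045]
 [ 0.544 -0.041  0.045]
 [ 0.592 -0.033  0.045]
 [ 0.592  0.037  0.045]]
guide tops [[ 0.645  0.053  0.061]
 [ 0.661 -0.016  0.061]
 [ 0.604 -0.029  0.061]
 [ 0.588  0.036  0.061]]
jar [[ 0.664 -0.131  0.088]] cutter [[ 0.401 -0.003  0.005]
 [ 0.435 -0.113  0.005]]
jar2 [[0.713 0.179 0.088]] cutter [[ 0.34  -0.167  0.048]]
spray [[ 0.853 -0.13   0.315]
 [ 0.866 -0.078  0.308]
 [ 0.869 -0.136  0.214]]
```

```bash
cat > go.py <<'E'
import sys
from h import *
# usage: go.py x y z yawdeg  (target TCP, tool x yaw) -> row
st=manip.read_state();M=R.from_quat(st["tool_rot"]).as_matrix()
yaw=np.degrees(np.arctan2(M[1,0],M[0,0]))
print("t",round(st["time"],2),"pos",st["ee_pos"].round(4),"yaw",round(yaw,2),"tilt",np.degrees(np.arccos(-M[2,2])).round(2),"F",st["force"].round(2),"w",round(st["gripper_width"],4))
if len(sys.argv)>1:
    x,y,z,w=map(float,sys.argv[1:]); d=M.T@(np.array([x,y,z])-st["ee_pos"])
    dist=np.linalg.norm(d); print("row",(d/.025).round(3).tolist(),round(-(w-yaw),2),"rows>=",dist/.0417,abs(w-yaw)/7.16)
E
python3 go.py .45 -.187 .2 5.6
```

```text
t 0.15 pos [ 0.1691 -0.5751  0.2306] yaw 16.38 tilt 0.08 F [ 0.32  0.18 -0.16] w 0.0854
row [15.159, -11.725, 1.245] 10.78 rows>= 11.513655613270695 1.505051607775305
```

Request:
apply_moves([
  [[15.16,-11.72,1.24,10.8],[15.16,-11.72,1.24,10.8],[15.16,-11.72,1.24,10.8],[15.16,-11.72,1.24,10.8],[15.16,-11.72,1.24,10.8],[15.16,-11.72,1.24,10.8],[15.16,-11.72,1.24,10.8],[15.16,-11.72,1.24,10.8],[15.16,-11.72,1.24,10.8],[15.16,-11.72,1.24,10.8],[15.16,-11.72,1.24,10.8],[15.16,-11.72,1.24,10.8]],
])

```text
time: 1.15
ee_pos: [0.4517, -0.184, 0.2]
tool_rot: [0.999, 0.049, 0.0, -0.001]
force: [0.1, -0.6, 0.2]
gripper_width: 0.0853
```

Request:
apply_moves([
  [[0,0,0,0],[0,0,0,0],[0,0,0,0]],
])

```text
time: 1.4
ee_pos: [0.4498, -0.1879, 0.2002]
tool_rot: [0.999, 0.049, -0.0, 0.0]
force: [-0.5, -0.1, -0.2]
gripper_width: 0.0849
```

```bash
python3 go.py .45 -.187 .2 5.6; python3 -c "
from h import *
snap('wrist','w1')"
```

```text
t 1.4 pos [ 0.4498 -0.1879  0.2002] yaw 5.61 tilt 0.04 F [-0.47 -0.08 -0.17] w 0.0849
row [0.011, -0.036, 0.008] 0.01 rows>= 0.023076413575479016 0.001603101716633244
```

View pics/w1.png

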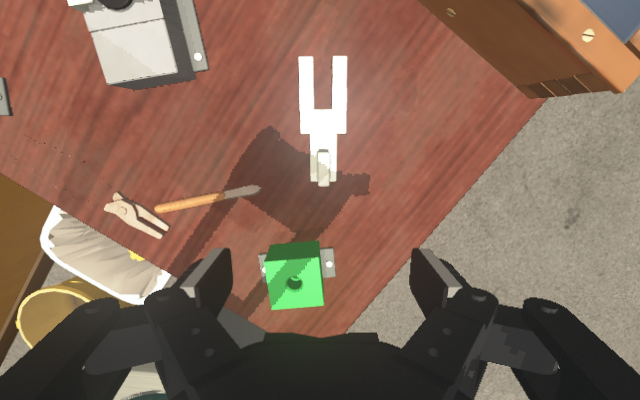

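```bash
cat > fork.py <<'E'
from h import *
import sys
s=load(sys.argv[1]);im=s["pixels"]
hsv=cv2.cvtColor(im,cv2.COLOR_RGB2HSV)
m=((hsv[...,2]>170)&(hsv[...,1]<60)).astype(np.uint8)
x0,y0,x1,y1=map(int,sys.argv[2:6]);mm=np.zeros_like(m);mm[y0:y1,x0:x1]=m[y0:y1,x0:x1]
cs,_=cv2.findContours(mm,0,2);c=max(cs,key=cv2.contourArea).reshape(-1,2)
ap=cv2.approxPolyDP(c.reshape(-1,1,2),3,True).reshape(-1,2);print(ap.tolist())
print(onz(s,ap,.01).round(4).tolist())
big=cv2.resize(im[y0:y1,x0:x1,::-1],None,fx=4,fy=4,interpolation=cv2.INTER_CUBIC);cv2.imwrite(f"pics/{sys.argv[1]}_fork.png",big);print(big.shape)
E
python3 fork.py w1 270 40 380 200
```

```text
[[299, 56], [300, 132], [310, 135], [310, 179], [324, 186], [335, 180], [336, 134], [346, 131], [346, 56], [332, 57], [331, 109], [314, 108], [312, 56]]
[[0.5797, -0.1514, 0.01], [0.5042, -0.1585, 0.01], [0.5021, -0.1696, 0.01], [0.4535, -0.174, 0.01], [0.4469, -0.1906, 0.01], [0.4551, -0.2023, 0.01], [0.5059, -0.1978, 0.01], [0.5101, -0.2083, 0.01], [0.5844, -0.1994, 0.01], [0.5821, -0.1852, 0.01], [0.5313, -0.1896, 0.01], [0.5305, -0.1714, 0.01], [0.581, -0.1647, 0.01]]
(640, 440, 3)
```

View pics/w1_fork.png

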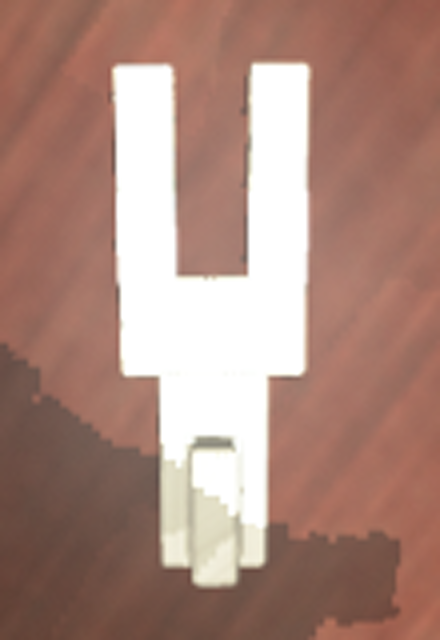

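Run:
```python
from h import *
t=load("top0");s=load("w1")
T=lambda x,y:(270+x/5-.4,125+y/5-.4); W=lambda x,y:(270+x/4-.4,40+y/4-.4)
for a,b in [(T(541,235),W(114,64)),(T(645,214),W(309,63)),(T(682,375),W(306,375)),(T(580,393),W(121,375))]:
    p,e=tri(t,a,s,b);print(p.round(4),round(e,4))
f=onz(s,[W(193,449),W(237,449),W(195,584),W(238,583)],.052);print(f.round(4),f.mean(0),np.median(s["z_map"][155:183,321:327]))
print(depthpts(s,[(323,160),(323,170),(323,180)]).round(4), depthpts(s,[(306,80),(340,80),(323,120)]).round(4))
```

```text
[ 0.5796 -0.1506  0.0099] 0.0008
[ 0.5831 -0.1997  0.0184] 0.0005
[ 0.507  -0.21    0.0025] 0.0016
[ 0.5019 -0.1591  0.009 ] 0.0022
[[ 0.4887 -0.1799  0.052 ]
 [ 0.4897 -0.1906  0.052 ]
 [ 0.4555 -0.1836  0.052 ]
 [ 0.4568 -0.1943  0.052 ]] [ 0.47267783 -0.18709558  0.052     ] 0.2920823
[[ 0.4813 -0.1857  0.0522]
 [ 0.4714 -0.1867  0.0509]
 [ 0.4615 -0.1877  0.0515]] [[ 0.5575 -0.1605  0.0103]
 [ 0.561  -0.1958  0.0103]
 [ 0.5192 -0.1822  0.0105]]
```

```bash
python3 go.py .50 .0 .25 14
```

```text
t 1.45 pos [ 0.4496 -0.1884  0.2002] yaw 5.54 tilt 0.03 F [-0.18  0.89  0.17] w 0.0856
row [2.732, -7.304, -1.992] -8.46 rows>= 4.825565601433054 1.181217344812566
```

Request:
apply_moves([
  [[2.73,-7.3,-2.0,-8.5],[2.73,-7.3,-2.0,-8.5],[2.73,-7.3,-2.0,-8.5],[2.73,-7.3,-2.0,-8.5],[2.73,-7.3,-2.0,-8.5],[2.73,-7.3,-2.0,-8.5],[2.73,-7.3,-2.0,-8.5],[2.73,-7.3,-2.0,-8.5]],
])

```text
time: 2.12
ee_pos: [0.4999, -0.0008, 0.2501]
tool_rot: [0.993, 0.122, -0.0, 0.0]
force: [-0.4, 0.5, 0.2]
gripper_width: 0.0856
```

```bash
python3 -c "
from h import *
s=snap('wrist','w2')
a=s['pixels'][:,:,::-1][0:200,180:440]
cv2.imwrite('pics/w2c.png',cv2.resize(a,None,fx=3,fy=3,interpolation=cv2.INTER_CUBIC))
"; python3 go.py .44 .16 .25 14
```

```text
t 2.17 pos [ 0.4997 -0.0011  0.2499] yaw 13.97 tilt 0.07 F [ 0.04 -0.83  0.68] w 0.0853
row [-0.761, -6.83, -0.005] -0.03 rows>= 4.1198167252010665 0.0035942408486188244
```

View pics/w2.png

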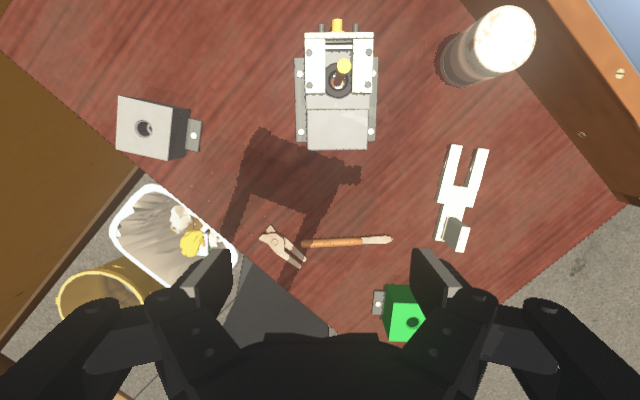

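View pics/w2c.png

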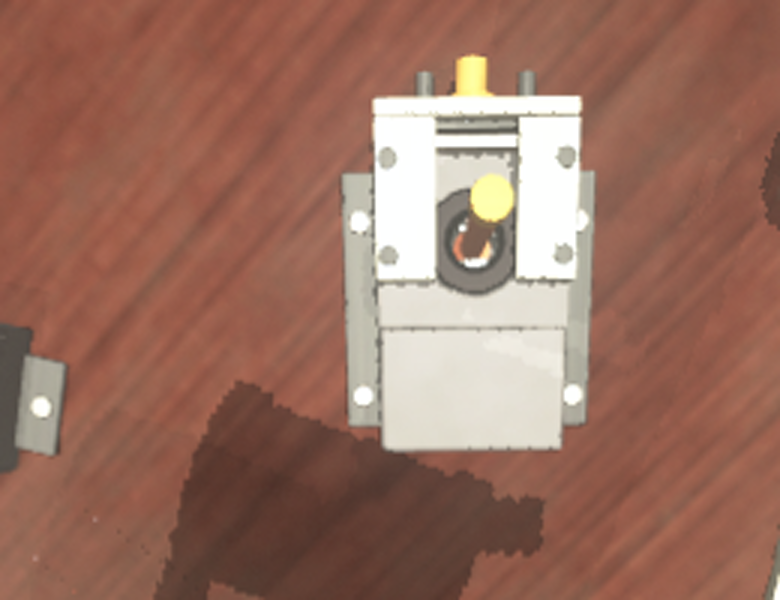

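Request:
apply_moves([
  [[-0.76,-6.83,0,0],[-0.76,-6.83,0,0],[-0.76,-6.83,0,0],[-0.76,-6.83,0,0],[-0.76,-6.83,0,0],[-0.76,-6.83,0,0],[-0.76,-6.83,0,0]],
])

```text
time: 2.75
ee_pos: [0.4406, 0.1602, 0.2501]
tool_rot: [0.992, 0.122, -0.0, 0.0]
force: [-0.1, 0.1, 0.1]
gripper_width: 0.0853
```

```bash
python3 -c "
from h import *
s=snap('wrist','w3')
cv2.imwrite('pics/w3c.png',cv2.resize(s['pixels'][:,:,::-1][0:200,270:530],None,fx=3,fy=3,interpolation=cv2.INTER_CUBIC))
"; python3 go.py
```

```text
t 2.8 pos [0.441  0.1598 0.2501] yaw 13.98 tilt 0.05 F [-0.43  0.17  0.4 ] w 0.0852
```

View pics/w3.png

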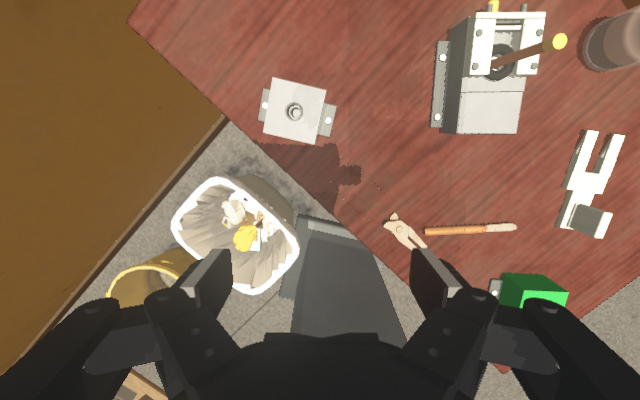

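View pics/w3c.png

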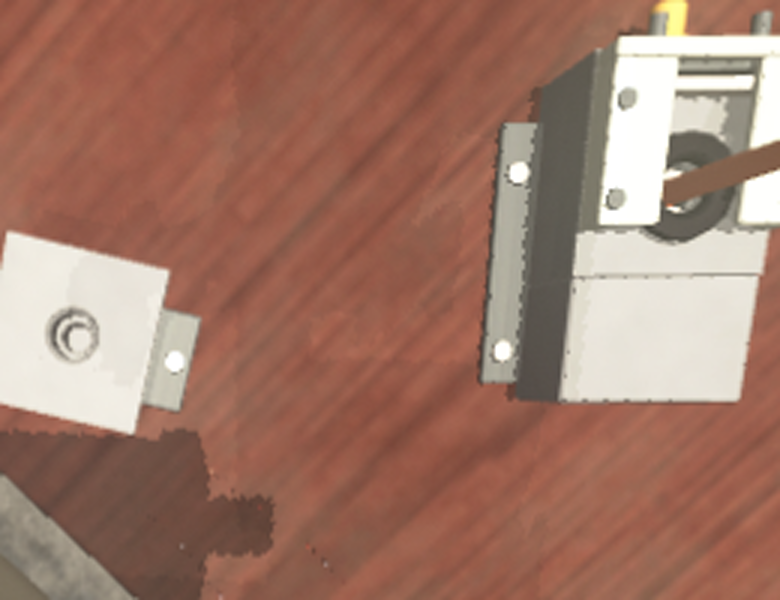

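The grey block at w3 (295,110) has one socket and is the one meant. The green look-alike at (530,290) stays untouched. Now I'll triangulate.

Run:
```python
from h import *
a=load("w2");b=load("w3");t=load("top0")
A=lambda x,y:(180+x/3-.33,y/3-.33);B=lambda x,y:(270+x/3-.33,y/3-.33)
P=lambda x,y:(195+x/8-.4,185+y/8-.4);T=lambda x,y:(270+x/5-.4,125+y/5-.4)
def pr(n,p): print(n,p[0].round(4),round(p[1],4))
pr("cap",tri(a,A(491,197),b,(559.7,41)))
pr("cap w2/top",tri(a,A(491,197),t,T(198,111)))
pr("apronL",tri(a,A(383,449),b,B(560,402)))
pr("apronR",tri(a,A(563,450),b,B(740,402)))
pr("lipLfront",tri(a,A(437,279),b,B(661,223)))
pr("lipRfront",tri(a,A(517,277),b,B(738,225)))
pr("guide L outer front",tri(a,A(376,281),b,B(598,224)))
pr("ring",tri(a,A(476,243),b,B(686,187)))
lip=onz(a,[A(436,115),A(436,278),A(517,115),A(517,277)],.0612);print("lips z.0612",lip.round(4))
ap=onz(a,[A(383,449),A(563,450),A(382,329),A(565,327)],.045);print("apron",ap.round(4))
g=onz(a,[A(373,98),A(582,98),A(376,281),A(579,279)],.0612);print("guides outer",g.round(4))
for q in [lip[1]-lip[0],lip[3]-lip[2],ap[2]-ap[0],ap[3]-ap[1],g[0]-g[2],g[1]-g[3]]: 
    q=q if q[0]>0 else -q; print("yaw",np.degrees(np.arctan2(q[1],q[0])).round(2))
for q in [lip[0]-lip[2],lip[1]-lip[3],ap[0]-ap[1],g[0]-g[1],g[2]-g[3]]: print("yawy",np.degrees(np.arctan2(-q[0],q[1])).round(2),np.linalg.norm(q).round(4))
print("depth apron",depthpts(a,[A(470,420),A(470,350),A(410,310),A(470,175),A(400,200)]).round(4))
# park
pr("socket w3/top",tri(b,B(74,334),t,P(246,210)))
pr("socket w3/w2",tri(b,B(74,334),a,(144.5,128)))
print("sock z.048 w3",onz(b,[B(74,334)],.048).round(4),"w2",onz(a,[(144.5,128)],.048).round(4),"top",onz(t,[P(246,210)],.048).round(4))
print("depth block", depthpts(b,[(280,95),(310,100),(285,130)]).round(4))
```

```text
cap [0.6119 0.0098 0.1345] 0.0003
cap w2/top [0.6128 0.0089 0.1309] 0.0017
apronL [0.5316 0.0243 0.0449] 0.0006
apronR [ 0.5483 -0.0432  0.0439] 0.0001
lipLfront [0.5953 0.0193 0.062 ] 0.0001
lipRfront [ 0.6025 -0.008   0.0596] 0.001
guide L outer front [0.5897 0.04   0.0612] 0.0004
ring [0.612  0.0089 0.0489] 0.0005
lips z.0612 [[ 0.6456  0.0324  0.0612]
 [ 0.5956  0.0197  0.0612]
 [ 0.6522  0.006   0.0612]
 [ 0.6028 -0.0077  0.0612]]
apron [[ 0.5319  0.0244  0.045 ]
 [ 0.5484 -0.043   0.045 ]
 [ 0.5749  0.035   0.045 ]
 [ 0.5921 -0.031   0.045 ]]
guides outer [[ 0.6454  0.0541  0.0612]
 [ 0.6624 -0.0137  0.0612]
 [ 0.5895  0.0399  0.0612]
 [ 0.6074 -0.029   0.0612]]
yaw 14.25
yaw 15.58
yaw 13.85
yaw 15.42
yaw 14.26
yaw 15.59
yawy 14.06 0.0272
yawy 14.72 0.0284
yawy 13.73 0.0694
yawy 14.06 0.0699
yawy 14.58 0.0712
depth apron [[ 0.5508 -0.0052  0.0474]
 [ 0.5755  0.0012  0.0448]
 [ 0.5839  0.0265  0.0454]
 [ 0.6335  0.0166  0.0458]
 [ 0.617   0.0379  0.0613]]
socket w3/top [0.5102 0.21   0.0406] 0.001
socket w3/w2 [0.5105 0.2092 0.046 ] 0.0002
sock z.048 w3 [[0.5104 0.209  0.048 ]] w2 [[0.5109 0.2081 0.048 ]] top [[0.5084 0.2087 0.048 ]]
depth block [[0.5229 0.2277 0.0494]
 [0.5259 0.1948 0.0485]
 [0.4879 0.2146 0.0488]]
```

Estimates: hole axis (0.6125, 0.0095) with yaw 14.6°, socket (0.5105, 0.209), fin (0.4726, -0.187) with yaw 6°. I'll go to the fork now.

```bash
python3 go.py .4726 -.187 .11 6
```

```text
t 2.8 pos [0.441  0.1598 0.2501] yaw 13.98 tilt 0.05 F [-0.43  0.17  0.4 ] w 0.0852
row [-2.123, 13.763, 5.616] 7.98 rows>= 9.00217850731138 1.115172130152282
```

Request:
apply_moves([
  [[-2.12,13.76,2,8],[-2.12,13.76,2,8],[-2.12,13.76,2,8],[-2.12,13.76,2,8],[-2.12,13.76,2,8],[-2.12,13.76,2,8],[-2.12,13.76,5.6,8],[-2.12,13.76,5.6,8],[-2.12,13.76,5.6,8],[-2.12,13.76,5.6,8],[-2.12,13.76,5.6,8],[-2.12,13.76,5.6,8]],
], grip=50, newtons=60)

```text
time: 3.8
ee_pos: [0.4713, -0.1871, 0.1093]
tool_rot: [0.999, 0.051, -0.001, -0.001]
force: [1.2, 0.2, -0.1]
gripper_width: 0.0501
```

```bash
python3 go.py .4726 -.187 .016 6; python3 -c "
from h import *
snap('wrist','w4')"
```

```text
t 3.8 pos [ 0.4713 -0.1871  0.1093] yaw 5.8 tilt 0.15 F [ 1.19  0.2  -0.08] w 0.0501
row [0.059, 0.009, 3.734] -0.2 rows>= 2.238596089484705 0.027704133166135937
```

View pics/w4.png

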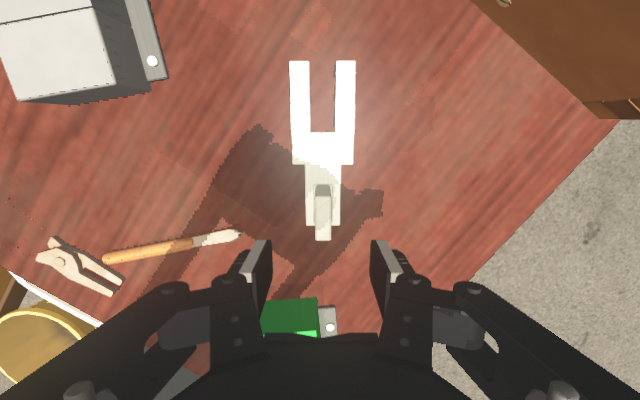

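```bash
python3 fork.py w4 270 50 380 245; python3 -c "
from h import *
s=load('w4')
P=onz(s,[(315,186),(330,186),(316,240),(331,240)],.052);print(P.round(4),P.mean(0).round(4))
print(onz(s,[(238,235)],.004))
"; python3 go.py .4726 -.187 .016 6
```

```text
[[354, 60], [336, 61], [335, 130], [328, 132], [310, 130], [308, 61], [289, 61], [292, 163], [305, 165], [306, 225], [315, 226], [316, 240], [329, 240], [330, 226], [339, 224], [340, 166], [353, 163]]
[[0.585, -0.199, 0.01], [0.5829, -0.1857, 0.01], [0.533, -0.1906, 0.01], [0.5309, -0.1853, 0.01], [0.531, -0.1709, 0.01], [0.5808, -0.1648, 0.01], [0.5794, -0.1507, 0.01], [0.5035, -0.1587, 0.01], [0.503, -0.1694, 0.01], [0.4515, -0.1748, 0.01], [0.4513, -0.1826, 0.01], [0.4385, -0.1847, 0.01], [0.4397, -0.196, 0.01], [0.4527, -0.1955, 0.01], [0.4553, -0.203, 0.01], [0.505, -0.1979, 0.01], [0.5085, -0.2082, 0.01]]
(780, 440, 3)
[[ 0.4953 -0.1792  0.052 ]
 [ 0.4963 -0.1895  0.052 ]
 [ 0.4558 -0.1838  0.052 ]
 [ 0.4569 -0.1945  0.052 ]] [ 0.4761 -0.1867  0.052 ]
[[ 0.43373856 -0.11516263  0.004     ]]
t 3.85 pos [ 0.472  -0.1862  0.1103] yaw 5.9 tilt 0.07 F [0.64 0.54 0.4 ] w 0.05
row [0.026, 0.037, 3.771] -0.1 rows>= 2.260961087695181 0.01463561175400595
```

View pics/w4_fork.png

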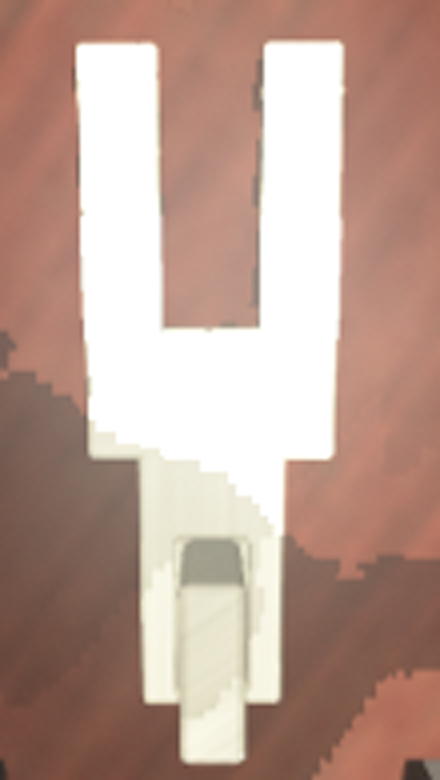

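Request:
apply_moves([
  [[0.03,0.02,1.5,-0.1],[0.03,0.02,2.8,-0.1],[0.03,0.02,3.5,-0.1],[0.03,0.02,3.77,-0.1],[0.03,0.02,3.77,-0.1],[0.03,0.02,3.77,-0.1]],
])

```text
time: 4.35
ee_pos: [0.4742, -0.1854, 0.0172]
tool_rot: [0.999, 0.054, 0.001, 0.0]
force: [0.4, 0.4, 0.3]
gripper_width: 0.0497
```

Request:
apply_moves([
  [[0,0,0,0],[0,0,0,0],[0,0,0,0],[0,0,0,0],[0,0,0,0],[0,0,0,0],[0,0,0,0]],
], grip=5, newtons=60)

```text
time: 4.93
ee_pos: [0.4745, -0.186, 0.0174]
tool_rot: [0.999, 0.054, 0.001, 0.001]
force: [-0.7, -0.1, 7.1]
gripper_width: 0.0114
```

```bash
python3 go.py; python3 -c "
from h import *
snap('wrist','w5')"
```

```text
t 4.93 pos [ 0.4745 -0.186   0.0174] yaw 6.17 tilt 0.15 F [-0.67 -0.1   7.1 ] w 0.0114
```

View pics/w5.png

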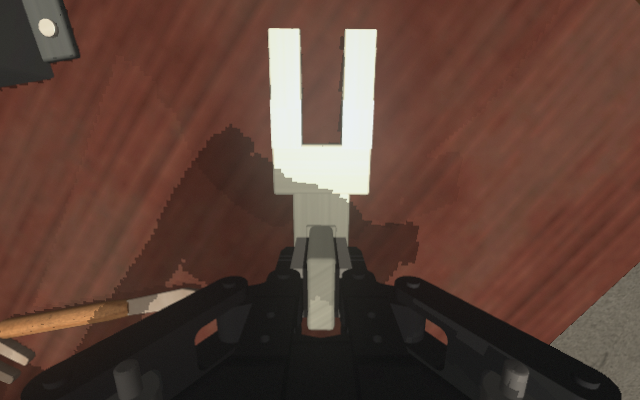

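Request:
apply_moves([
  [[0,0,-1,0],[0,0,-2.4,0],[0,0,-3.2,0],[0,0,-3.2,0],[0,0,-3.2,0]],
])

```text
time: 5.4
ee_pos: [0.4744, -0.1859, 0.0974]
tool_rot: [0.999, 0.054, 0.001, 0.001]
force: [-0.2, -0.3, -1.8]
gripper_width: 0.0113
```

```bash
python3 go.py .4673 -.0283 .08 14.6; python3 -c "
from h import *
s=snap('wrist','w6')
cv2.imwrite('pics/w6c.png',cv2.resize(s['pixels'][:,:,::-1][10:240,230:410],None,fx=3,fy=3,interpolation=cv2.INTER_CUBIC))"
```

```text
t 5.4 pos [ 0.4744 -0.1859  0.0974] yaw 6.18 tilt 0.2 F [-0.15 -0.29 -1.81] w 0.0113
row [0.394, -6.298, 0.684] -8.42 rows>= 3.8056179802853816 1.176428074780593
```

View pics/w6c.png

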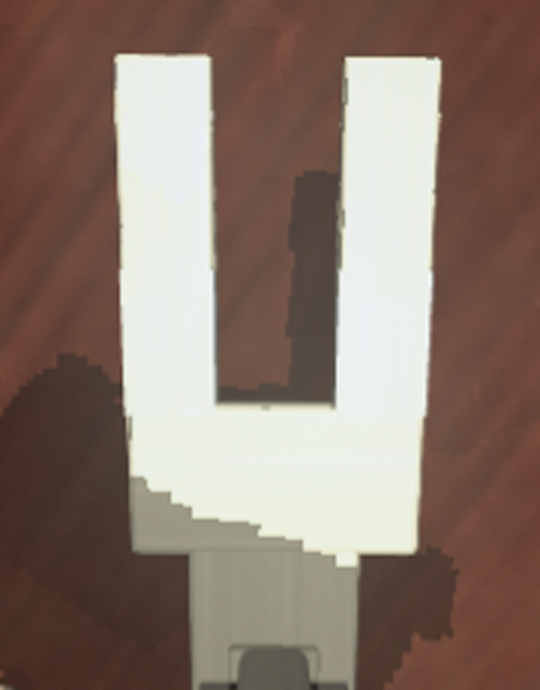

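```bash
cat > held.py <<'E'
from h import *
s=load("w6");C=lambda x,y:(230+x/3-.33,10+y/3-.33)
M=np.array(s["T_tool_cam"]);st=manip.read_state()
q=dict(s);q["cw"]=M
pts=onz(q,[C(115,55),C(441,58),C(416,553),C(133,551),C(211,55),C(345,58),C(216,403),C(335,403)],.0074)
print((pts*1000).round(2))
ys,xs=np.mgrid[40:60,0:1]
reg=np.array([(x,y) for x in list(range(275,298,2))+list(range(350,368,2)) for y in range(40,140,4)]+[(x,y) for x in range(285,360,3) for y in range(150,190,4)])
p=depthpts(q,reg)*1000; A=np.c_[p[:,:2],np.ones(len(p))]
c,*_=np.linalg.lstsq(A,p[:,2],rcond=None); r=p[:,2]-A@c
k=abs(r)<1.5;c,*_=np.linalg.lstsq(A[k],p[k,2],rcond=None);print("plane z=",c.round(4),k.mean(),"z at fin",c[2],"slopes deg",np.degrees(np.arctan(c[:2])).round(2))
E
python3 held.py
```

```text
[[108.12 -25.2    7.4 ]
 [107.72  24.     7.4 ]
 [ 30.95  23.39   7.4 ]
 [ 31.3  -25.58   7.4 ]
 [108.11 -10.71   7.4 ]
 [107.71   9.51   7.4 ]
 [ 56.47 -10.8    7.4 ]
 [ 56.47   8.91   7.4 ]]
plane z= [1.6000e-03 7.0000e-04 7.2389e+00] 0.9458064516129032 z at fin 7.238854177999599 slopes deg [0.09 0.04]
```

```bash
python3 go.py .4729 -.0275 .08 14.6
```

```text
t 5.45 pos [ 0.4733 -0.1853  0.0962] yaw 6.18 tilt 0.04 F [-0.27 -0.43 -2.23] w 0.0113
row [0.661, -6.278, 0.646] -8.42 rows>= 3.804559309954445 1.1766290607920222
```

```bash
cat > cmd.py <<'E'
import numpy as np,json,sys
moves=[[15.16,-11.72,1.24,10.8],[2.73,-7.3,-2,-8.5],[-.76,-6.83,0,0],[-2.12,13.76,5.6,8],[.03,.02,3.77,-.1],[0,0,-3.2,0]]
try: moves+=json.load(open("mv.json"))
except Exception: pass
def chain():
    p=np.array([.169,-.576,.231]);y=16.38
    for m in moves:
        a=np.radians(y);X=np.array([np.cos(a),np.sin(a),0]);Y=np.array([np.sin(a),-np.cos(a),0])
        p=p+.025*(m[0]*X+m[1]*Y-m[2]*np.array([0,0,1]));y-=m[3]
        if __name__=="__main__" and len(sys.argv)<2:print(p.round(4),round(y,2))
    return p,y
def add(*m):
    L=[]
    try:L=json.load(open("mv.json"))
    except Exception:pass
    L.append(list(m));json.dump(L,open("mv.json","w"))
def row(x,y,z,w):
    p,yy=chain();a=np.radians(yy);d=np.array([x,y,z])-p
    return [round((d[0]*np.cos(a)+d[1]*np.sin(a))/.025,3),round((d[0]*np.sin(a)-d[1]*np.cos(a))/.025,3),round(-d[2]/.025,3),round(yy-w,2)]
if __name__=="__main__":
    print("cmd",chain()[0].round(4),round(chain()[1],2))
    if len(sys.argv)>1: print(row(*map(float,sys.argv[1:])))
E
python3 cmd.py; python3 cmd.py .4729 -.0275 .08 14.6
```

```text
[ 0.45  -0.188  0.2  ] 5.58
[5.002e-01 3.000e-04 2.500e-01] 14.08
[0.4402 0.1613 0.25  ] 14.08
[ 0.4725 -0.1853  0.11  ] 6.08
[ 0.4733 -0.1857  0.0158] 6.18
[ 0.4733 -0.1857  0.0958] 6.18
[ 0.45  -0.188  0.2  ] 5.58
[5.002e-01 3.000e-04 2.500e-01] 14.08
[0.4402 0.1613 0.25  ] 14.08
[ 0.4725 -0.1853  0.11  ] 6.08
[ 0.4733 -0.1857  0.0158] 6.18
[ 0.4733 -0.1857  0.0958] 6.18
cmd [ 0.4733 -0.1857  0.0958] 6.18
cmd [ 0.4733 -0.1857  0.0958] 6.18
[np.float64(0.666), np.float64(-6.294), np.float64(0.63), -8.42]
```

Request:
apply_moves([
  [[0.67,-6.29,0.3,-8.4],[0.67,-6.29,0.3,-8.4],[0.67,-6.29,0.6,-8.4],[0.67,-6.29,0.64,-8.4],[0.67,-6.29,0.64,-8.4],[0.67,-6.29,0.64,-8.4],[0.67,-6.29,0.64,-8.4]],
])

```text
time: 6.03
ee_pos: [0.4724, -0.0271, 0.079]
tool_rot: [0.992, 0.127, -0.001, -0.0]
force: [0.3, -0.1, -1.7]
gripper_width: 0.0113
```

```bash
python3 -c "
from cmd import add
" ; mv cmd.py cm.py; python3 -c "
from cm import add
add(.67,-6.29,.64,-8.4)"; python3 go.py; python3 cm.py 0 0 0 0; python3 -c "
from h import *
s=snap('wrist','w7')
"; python3 go.py
```

```text
t 6.03 pos [ 0.4724 -0.0271  0.079 ] yaw 14.65 tilt 0.12 F [ 0.26 -0.14 -1.72] w 0.0113
cmd [ 0.473  -0.0276  0.0798] 14.58
[np.float64(-18.033), np.float64(-5.83), np.float64(3.19), 14.58]
t 6.08 pos [ 0.4729 -0.0277  0.0794] yaw 14.57 tilt 0.07 F [ 1.24  0.26 -1.09] w 0.0116
```

View pics/w7.png

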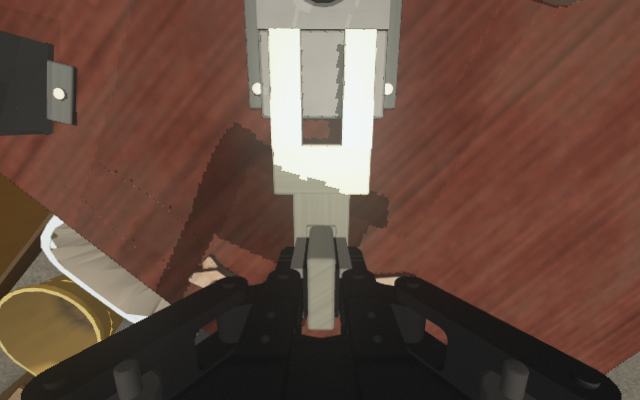

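Request:
apply_moves([
  [[0,0,0.4,0],[0,0,0.6,0],[0,0,0.64,0],[0,0,0.64,0],[0,0,0.64,0]],
])

```text
time: 6.5
ee_pos: [0.4732, -0.0278, 0.0641]
tool_rot: [0.992, 0.126, -0.0, -0.0]
force: [0.0, -0.7, -1.3]
gripper_width: 0.011
```

Request:
apply_moves([
  [[0,0,0.02,0],[0,0,0.02,0]],
])

```text
time: 6.67
ee_pos: [0.4734, -0.0274, 0.0638]
tool_rot: [0.992, 0.127, 0.0, 0.0]
force: [0.2, 1.2, -2.4]
gripper_width: 0.0111
```

Request:
apply_moves([
  [[0,0,0.02,0],[0,0,0.02,0]],
])

```text
time: 6.83
ee_pos: [0.4733, -0.0272, 0.0632]
tool_rot: [0.992, 0.127, 0.0, 0.0]
force: [-0.5, -0.4, -1.1]
gripper_width: 0.0111
```

Request:
apply_moves([
  [[0,0,0.02,0],[0,0,0.02,0]],
])

```text
time: 7.0
ee_pos: [0.4732, -0.0272, 0.0626]
tool_rot: [0.992, 0.127, 0.0, -0.0]
force: [-0.5, -0.1, -1.4]
gripper_width: 0.0112
```

Commanded z is 0.0623 and there is no contact yet, so I'll keep feeling for the deck.

Request:
apply_moves([
  [[0,0,0.02,0],[0,0,0.02,0]],
])

```text
time: 7.17
ee_pos: [0.4731, -0.0272, 0.0623]
tool_rot: [0.992, 0.127, 0.0, -0.0]
force: [-1.9, 0.6, 4.0]
gripper_width: 0.0114
```

Request:
apply_moves([
  [[0,0,0.02,0],[0,0,0.02,0]],
])

```text
time: 7.33
ee_pos: [0.473, -0.0272, 0.062]
tool_rot: [0.992, 0.127, 0.0, 0.0]
force: [-3.7, -0.5, 8.6]
gripper_width: 0.0114
```

Request:
apply_moves([
  [[0,0,0.02,0],[0,0,0.02,0]],
])

```text
time: 7.5
ee_pos: [0.4729, -0.0274, 0.0616]
tool_rot: [0.992, 0.127, -0.0, 0.0]
force: [-4.4, -1.8, 8.9]
gripper_width: 0.0113
```

Request:
apply_moves([
  [[0,0,-0.06,0],[0,0,-0.06,0],[0,0,-0.06,0]],
])

```text
time: 7.75
ee_pos: [0.4733, -0.0272, 0.0625]
tool_rot: [0.992, 0.127, 0.0, -0.0]
force: [-0.5, 0.2, -1.5]
gripper_width: 0.0113
```

```bash
python3 - <<'E'
from cm import add,chain
add(0,0,.64+.12-.06,0);print(chain())
from h import *
s=snap("wrist","w8");q=dict(s);q["cw"]=np.array(s["T_tool_cam"])
for o in (0,):
    reg=np.array([(x,y) for x in list(range(275,298,2))+list(range(350,368,2)) for y in range(40,140,4)]+[(x,y) for x in range(285,360,3) for y in range(150,190,4)])
    p=depthpts(q,reg)*1000; A=np.c_[p[:,:2],np.ones(len(p))]
    c=np.array([0,0,7.2])
    for i in range(4):
        r=p[:,2]-A@c;k=abs(r)<2;c,*_=np.linalg.lstsq(A[k],p[k,2],rcond=None)
    print(c.round(4),k.mean(),np.degrees(np.arctan(c[:2])))
E
python3 go.py
```

```text
(array([ 0.47300432, -0.02757949,  0.07975   ]), 14.579999999999998)
[-5.1000e-03  2.3000e-03  7.3518e+00] 0.9909677419354839 [-0.29057067  0.12961938]
t 7.8 pos [ 0.4732 -0.0272  0.0624] yaw 14.57 tilt 0.01 F [ 1.12 -0.63 -2.17] w 0.0114
```

View pics/w8.png

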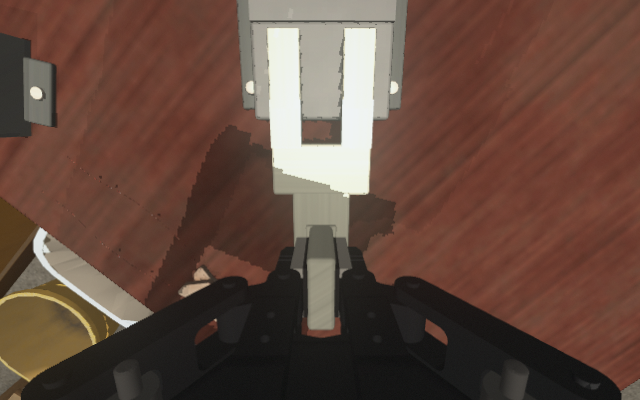

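Request:
apply_moves([
  [[0.3,0,0,0],[0.6,0,0,0],[0.8,0,0,0],[0.8,0,0,0]],
])

```text
time: 8.13
ee_pos: [0.495, -0.0221, 0.0627]
tool_rot: [0.992, 0.127, 0.001, 0.0]
force: [-0.1, 0.8, -1.4]
gripper_width: 0.0113
```

Request:
apply_moves([
  [[0.1,0,0,0],[0.2,0,0,0],[0.3,0,0,0],[0.3,0,0,0]],
])

```text
time: 8.47
ee_pos: [0.5004, -0.0203, 0.0626]
tool_rot: [0.992, 0.127, 0.0, 0.0]
force: [0.5, 0.1, -1.8]
gripper_width: 0.0114
```

Request:
apply_moves([
  [[0.1,0,0,0],[0.2,0,0,0],[0.3,0,0,0],[0.3,0,0,0]],
])

```text
time: 8.8
ee_pos: [0.5075, -0.0184, 0.0627]
tool_rot: [0.992, 0.127, 0.0, 0.0]
force: [-0.7, -0.7, 0.9]
gripper_width: 0.0111
```

Run:
```python
from h import *
s=snap("wrist","w9");print(manip.read_state()["force"])
cv2.imwrite('pics/w9c.png',cv2.resize(s['pixels'][:,:,::-1][0:200,220:430],None,fx=3,fy=3,interpolation=cv2.INTER_CUBIC))
```

```text
[-1.12796943 -0.27786509  1.25296495]
```

View pics/w9c.png

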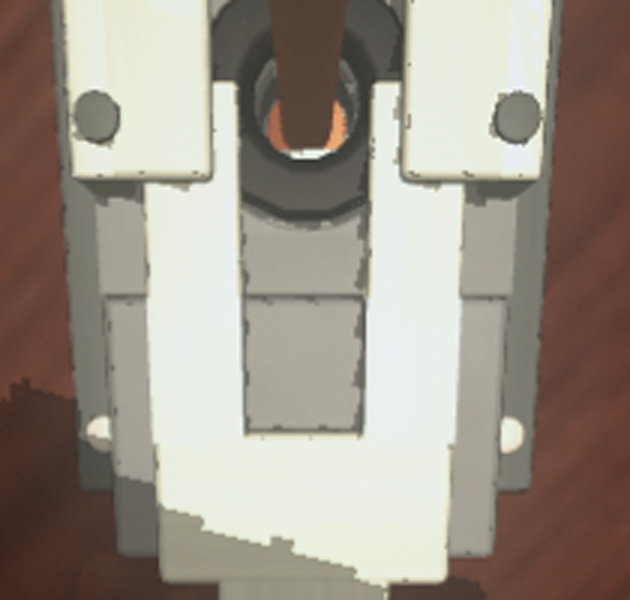

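Request:
apply_moves([
  [[0.08,0,0,0],[0.16,0,0,0],[0.24,0,0,0],[0.32,0,0,0],[0.32,0,0,0]],
])

```text
time: 9.27
ee_pos: [0.5152, -0.0163, 0.0626]
tool_rot: [0.992, 0.127, 0.0, -0.0]
force: [-2.0, -0.4, 1.2]
gripper_width: 0.0113
```

Request:
apply_moves([
  [[0.06,0,0,0],[0.12,0,0,0],[0.18,0,0,0],[0.24,0,0,0],[0.24,0,0,0]],
])

```text
time: 9.68
ee_pos: [0.521, -0.0148, 0.0626]
tool_rot: [0.992, 0.127, 0.0, -0.0]
force: [-3.8, -0.9, 2.9]
gripper_width: 0.0115
```

Request:
apply_moves([
  [[0.04,0,0,0],[0.08,0,0,0],[0.12,0,0,0],[0.12,0,0,0]],
])

```text
time: 10.02
ee_pos: [0.5239, -0.014, 0.0627]
tool_rot: [0.992, 0.127, 0.0, -0.0]
force: [-1.8, 0.1, 3.2]
gripper_width: 0.0114
```

Request:
apply_moves([
  [[0.03,0,0,0],[0.06,0,0,0],[0.06,0,0,0]],
])

```text
time: 10.27
ee_pos: [0.5258, -0.0137, 0.0628]
tool_rot: [0.992, 0.127, 0.001, 0.0]
force: [-1.9, -0.8, 1.9]
gripper_width: 0.0113
```

Request:
apply_moves([
  [[0.03,0,0,0],[0.06,0,0,0],[0.06,0,0,0]],
])

```text
time: 10.52
ee_pos: [0.5267, -0.0134, 0.0626]
tool_rot: [0.992, 0.127, 0.0, -0.0]
force: [-3.5, -0.1, 4.2]
gripper_width: 0.0115
```

Run:
```python
from h import *
s=snap("wrist","w10");print(manip.read_state()["force"])
cv2.imwrite('pics/w10c.png',cv2.resize(s['pixels'][:,:,::-1][0:150,220:430],None,fx=3.8,fy=3.8,interpolation=cv2.INTER_CUBIC))
s=snap("top","t10");print(manip.read_state()["force"])
cv2.imwrite('pics/t10c.png',cv2.resize(s['pixels'][:,:,::-1][125:205,270:360],None,fx=7,fy=7,interpolation=cv2.INTER_CUBIC))
```

```text
[-1.39916343 -1.14066625  3.95359363]
[-2.55938849  0.03747727  3.34979989]
```

View pics/w10c.png

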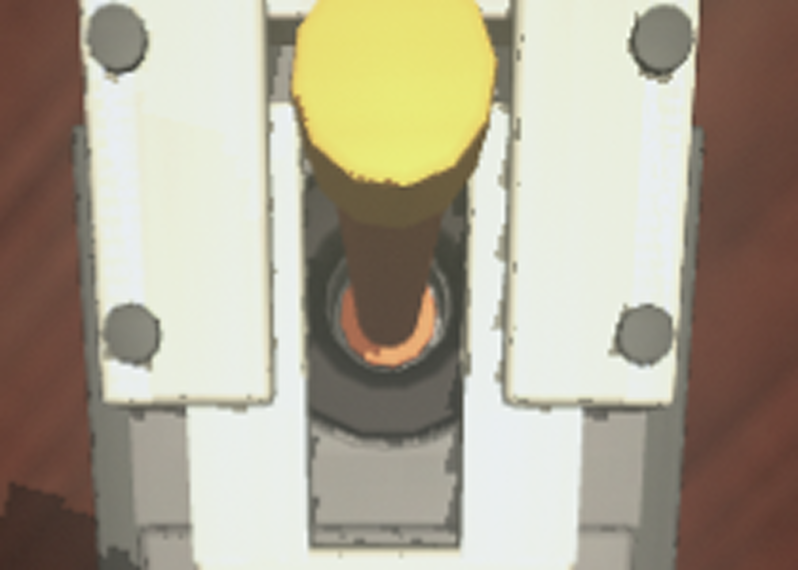

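View pics/t10c.png

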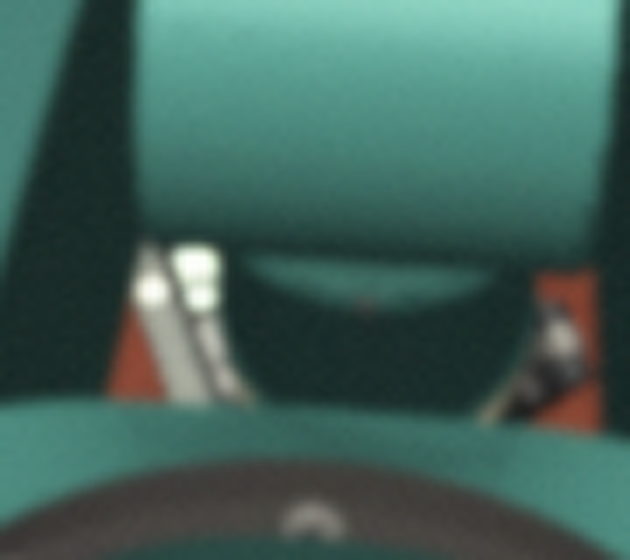

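Run:
```python
from h import *
s=load("w10");C=lambda x,y:(220+x/3.8-.37,y/3.8-.37)
ax=np.array([.6123,.0088]);u=np.array([np.cos(np.radians(14.6)),np.sin(np.radians(14.6))])
for n,uv,z in [("tip",C(285,103),.055),("tip2",C(490,103),.055),("bar top front?",C(280,18),.055),("bar bottom?",C(280,43),.045),("lip front",C(270,403),.0612),("slot end",C(385,549),.055)]:
    p=onz(s,[uv],z)[0];d=p[:2]-ax;print(n,p.round(4),"xf",round(1000*d@u,1))
a=load("w2");A=lambda x,y:(180+x/3-.33,y/3-.33)
for n,uv,z in [("bar top front",A(476,146),.055),("bar bottom",A(476,153),.045)]:
    p=onz(a,[uv],z)[0];d=p[:2]-ax;print(n,p.round(4),"xf",round(1000*d@u,1))
```

```text
tip [0.6288 0.0267 0.055 ] xf 20.5
tip2 [0.635 0.003 0.055] xf 20.5
bar top front? [0.6374 0.0293 0.055 ] xf 29.4
bar bottom? [0.6378 0.0303 0.045 ] xf 30.1
lip front [0.595  0.02   0.0612] xf -13.9
slot end [0.5812 0.002  0.055 ] xf -31.8
bar top front [0.6411 0.017  0.055 ] xf 29.9
bar bottom [0.6412 0.0164 0.045 ] xf 29.8
```

Request:
apply_moves([
  [[0.04,0,0,0],[0.08,0,0,0],[0.12,0,0,0],[0.16,0,0,0],[0.2,0,0,0],[0.24,0,0,0],[0.24,0,0,0]],
])

```text
time: 11.2
ee_pos: [0.5326, -0.0118, 0.0626]
tool_rot: [0.992, 0.127, 0.0, -0.0]
force: [-3.2, -0.7, 3.5]
gripper_width: 0.0114
```

Request:
apply_moves([
  [[0.02,0,0,0],[0.04,0,0,0],[0.04,0,0,0]],
])

```text
time: 11.45
ee_pos: [0.5333, -0.0116, 0.0626]
tool_rot: [0.992, 0.127, 0.0, -0.0]
force: [-3.0, -1.3, 3.6]
gripper_width: 0.0112
```

Request:
apply_moves([
  [[0.02,0,0,0],[0.02,0,0,0],[0.02,0,0,0]],
])

```text
time: 11.7
ee_pos: [0.5338, -0.0115, 0.0626]
tool_rot: [0.992, 0.127, 0.0, -0.0]
force: [-2.3, -0.3, 3.5]
gripper_width: 0.011
```

Request:
apply_moves([
  [[0.02,0,0,0],[0.02,0,0,0],[0.02,0,0,0]],
])

```text
time: 11.95
ee_pos: [0.5342, -0.0114, 0.0626]
tool_rot: [0.992, 0.127, 0.0, -0.0]
force: [-3.2, -1.7, 3.8]
gripper_width: 0.0108
```

Request:
apply_moves([
  [[0.02,0,0,0],[0.02,0,0,0]],
])

```text
time: 12.12
ee_pos: [0.5347, -0.0112, 0.0626]
tool_rot: [0.992, 0.127, 0.0, -0.0]
force: [-2.1, -1.3, 3.3]
gripper_width: 0.0112
```

Request:
apply_moves([
  [[0.02,0,0,0],[0.02,0,0,0]],
])

```text
time: 12.28
ee_pos: [0.5351, -0.0111, 0.0626]
tool_rot: [0.992, 0.127, -0.0, -0.0]
force: [-4.1, -1.1, 3.8]
gripper_width: 0.0112
```

Request:
apply_moves([
  [[0.02,0,0,0],[0.02,0,0,0]],
])

```text
time: 12.45
ee_pos: [0.5351, -0.0111, 0.0625]
tool_rot: [0.992, 0.127, -0.001, -0.0]
force: [-4.5, -1.8, 4.3]
gripper_width: 0.0114
```

Request:
apply_moves([
  [[0.02,0,0,0],[0.02,0,0,0]],
])

```text
time: 12.62
ee_pos: [0.5351, -0.011, 0.0625]
tool_rot: [0.992, 0.127, -0.001, -0.0]
force: [-5.9, -2.3, 6.6]
gripper_width: 0.0113
```

Request:
apply_moves([
  [[0.02,0,0,0],[0.02,0,0,0]],
])

```text
time: 12.78
ee_pos: [0.5351, -0.011, 0.0625]
tool_rot: [0.992, 0.127, -0.001, -0.0]
force: [-6.5, -2.7, 7.1]
gripper_width: 0.011
```

Request:
apply_moves([
  [[0.02,0,0,0],[0.02,0,0,0]],
])

```text
time: 12.95
ee_pos: [0.5351, -0.011, 0.0624]
tool_rot: [0.992, 0.127, -0.002, -0.0]
force: [-9.1, -3.5, 6.9]
gripper_width: 0.0113
```

Request:
apply_moves([
  [[0,0,0,0],[0,0,0,0]],
])

```text
time: 13.12
ee_pos: [0.5351, -0.011, 0.0624]
tool_rot: [0.992, 0.127, -0.002, -0.0]
force: [-9.0, -4.0, 6.6]
gripper_width: 0.011
```

Request:
apply_moves([
  [[-0.04,0,0,0],[-0.04,0,0,0]],
])

```text
time: 13.28
ee_pos: [0.5351, -0.011, 0.0625]
tool_rot: [0.992, 0.127, -0.001, -0.0]
force: [-5.0, -2.1, 4.8]
gripper_width: 0.0113
```

Request:
apply_moves([
  [[-0.02,0,0,0],[-0.02,0,0,0]],
])

```text
time: 13.45
ee_pos: [0.5351, -0.011, 0.0625]
tool_rot: [0.992, 0.127, -0.0, -0.0]
force: [-5.5, -1.0, 4.6]
gripper_width: 0.011
```

Run:
```python
from h import *
s=snap("wrist","w11");print(manip.read_state()["force"])
cv2.imwrite('pics/w11c.png',cv2.resize(s['pixels'][:,:,::-1][0:150,220:430],None,fx=3.8,fy=3.8,interpolation=cv2.INTER_CUBIC))
s=snap("side","s11")
cv2.imwrite('pics/s11c.png',cv2.resize(s['pixels'][:,:,::-1][170:290,270:400],None,fx=5,fy=5,interpolation=cv2.INTER_CUBIC))
```

```text
[-5.47569319 -0.87321346  4.03278257]
```

View pics/w11c.png

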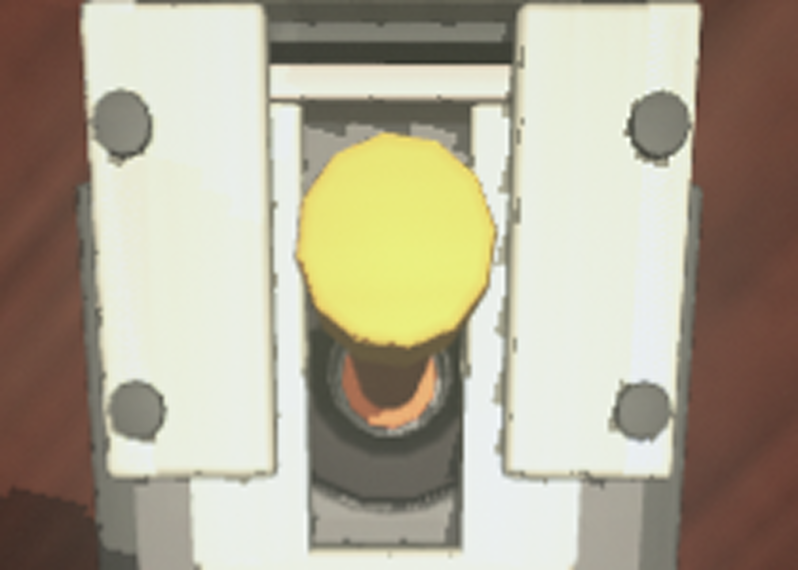

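View pics/s11c.png

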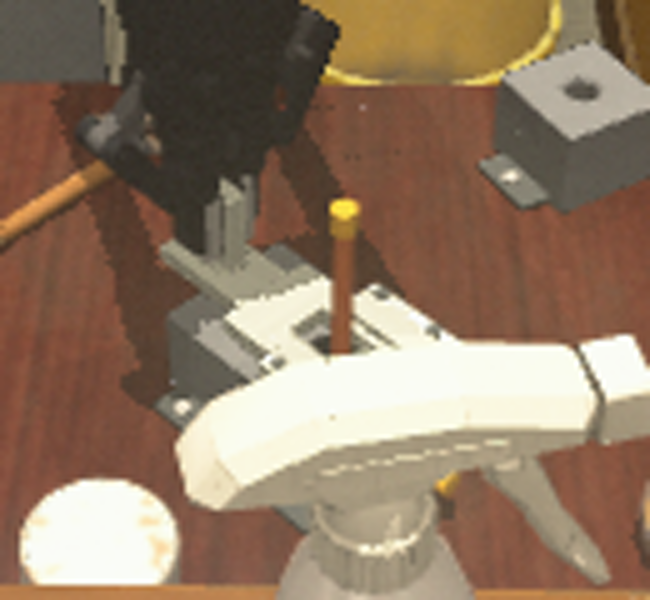

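```bash
python3 - <<'E'
from h import *
import sys
s=load("w11");im=s["pixels"];hsv=cv2.cvtColor(im,cv2.COLOR_RGB2HSV)
m=((hsv[...,0]>22)&(hsv[...,0]<35)&(hsv[...,1]>80)&(hsv[...,2]>190)).astype(np.uint8);m[150:]=0
cs,_=cv2.findContours(m,0,2);c=max(cs,key=cv2.contourArea);(u,v),r=cv2.minEnclosingCircle(c);M=cv2.moments(c);u2,v2=M["m10"]/M["m00"],M["m01"]/M["m00"]
print(u,v,r,u2,v2,cv2.boundingRect(c))
q=dict(s);q["cw"]=np.array(s["T_tool_cam"])
print("cap tool mm",onz(q,[(u2,v2)],-(.134-.0625))*1000,"world",onz(s,[(u2,v2)],.134))
C=lambda x,y:(220+x/3.8-.37,y/3.8-.37)
print("slot in tool",onz(q,[C(307,500),C(463,500),C(305,300),C(467,300)],.0074)*1000)
print("lips in tool",onz(q,[C(272,450),C(505,450),C(268,100),C(512,100)],.0012)*1000)
print(manip.read_state()["ee_pos"])
E
python3 go.py
```

```text
323.69140625 62.46867752075195 27.866527557373047 323.7847124824684 62.49657160666978 (298, 35, 52, 56)
cap tool mm [[ 79.62171894  -0.53572526 -71.5       ]] world [[0.61207367 0.00952043 0.134     ]]
slot in tool [[ 62.84595816 -11.20461428   7.4       ]
 [ 62.84712917   8.97644061   7.4       ]
 [ 86.95764246 -11.03114568   7.4       ]
 [ 86.95815643   9.03830712   7.4       ]]
lips in tool [[ 68.97393567 -14.98038475   1.2       ]
 [ 68.97560822  13.60065527   1.2       ]
 [107.38576449 -14.46482782   1.2       ]
 [107.38619962  13.34656853   1.2       ]]
[ 0.53512557 -0.01105046  0.06246684]
t 13.55 pos [ 0.5351 -0.0111  0.0625] yaw 14.58 tilt 0.06 F [-5.14 -1.76  4.19] w 0.0113
```

Request:
apply_moves([
  [[-0.01,0,0,0],[-0.01,0,0,0],[-0.01,0,0,0],[-0.01,0,0,0],[-0.01,0,0,0]],
], grip=40)

```text
time: 13.97
ee_pos: [0.5359, -0.011, 0.0626]
tool_rot: [0.992, 0.127, 0.0, -0.0]
force: [-0.1, 1.2, -0.1]
gripper_width: 0.0399
```

```bash
python3 go.py; python3 -c "
from h import *
s=snap('wrist','w12');print(manip.read_state()['force'])
cv2.imwrite('pics/w12c.png',cv2.resize(s['pixels'][:,:,::-1][0:350,180:460],None,fx=2,fy=2,interpolation=cv2.INTER_CUBIC))"
```

```text
t 13.97 pos [ 0.5359 -0.011   0.0626] yaw 14.58 tilt 0.04 F [-0.14  1.16 -0.14] w 0.0399
[ 0.30609251  0.19397237 -0.42489635]
```

View pics/w12c.png

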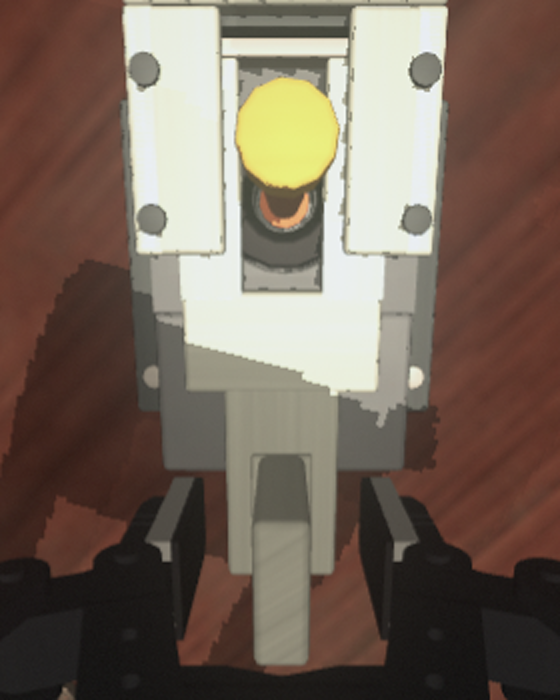

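Request:
apply_moves([
  [[0,0,-1.2,0],[0,0,-2.8,0],[0,0,-3.3,0],[0.5,0,-3.3,0],[1.8,0.01,-3.3,0],[2.8,0.01,-3.3,0],[3.15,0.01,-3.3,0],[3.15,0.01,-3.3,0],[3.15,0.01,-3.3,0]],
])

```text
time: 14.77
ee_pos: [0.6106, 0.0086, 0.1445]
tool_rot: [0.992, 0.127, -0.001, -0.0]
force: [-0.8, -0.8, 0.4]
gripper_width: 0.0398
```

```bash
python3 go.py; python3 -c "
from h import *
s=snap('wrist','w13');print(manip.read_state()['force'])"; python3 go.py
```

```text
t 14.77 pos [0.6106 0.0086 0.1445] yaw 14.6 tilt 0.11 F [-0.79 -0.82  0.39] w 0.0398
[-0.69549    -0.30651918 -0.92008121]
t 14.82 pos [0.6099 0.0085 0.1444] yaw 14.59 tilt 0.15 F [-0.7  -0.31 -0.92] w 0.0396
```

View pics/w13.png

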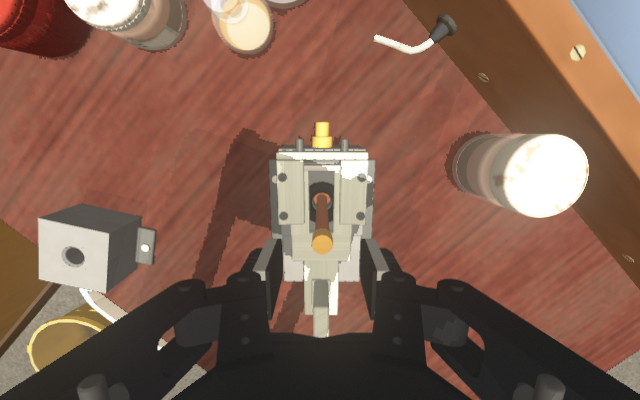

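Run:
```python
from h import *
s=load("w13");im=s["pixels"]
cv2.imwrite('pics/w13c.png',cv2.resize(im[190:340,220:430,::-1],None,fx=3.8,fy=3.8,interpolation=cv2.INTER_CUBIC))
q=dict(s);q["cw"]=np.array(s["T_tool_cam"])
print(onz(q,[(322,244)],.0105)*1000, onz(q,[(322,202)],.1445-.045)*1000)
```

```text
[[ 1.89886411 -0.51077055 10.5       ]] [[ 2.37323686 -0.15746319 99.5       ]]
```

View pics/w13c.png

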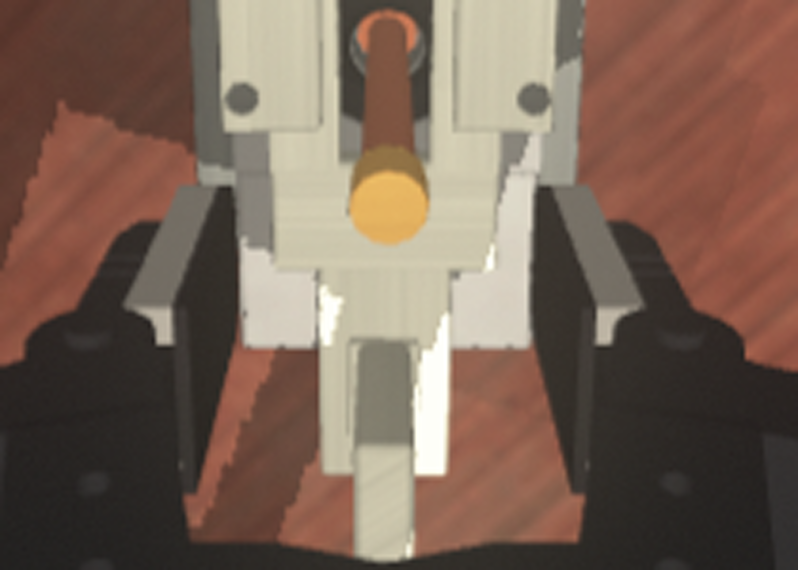

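Request:
apply_moves([
  [[0.06,0.015,0.8,0],[0.06,0.015,1.6,0],[0.06,0.015,2.2,0],[0.06,0.015,2.38,0],[0.06,0.015,2.38,0],[0.06,0.015,2.38,0]],
])

```text
time: 15.32
ee_pos: [0.6125, 0.0083, 0.0859]
tool_rot: [0.992, 0.127, -0.0, -0.0]
force: [0.3, -0.3, -0.8]
gripper_width: 0.0401
```

Request:
apply_moves([
  [[0,0,0,0],[0,0,0,0],[0,0,0,0],[0,0,0,0]],
], grip=17, newtons=25)

```text
time: 15.65
ee_pos: [0.6136, 0.0085, 0.0863]
tool_rot: [0.992, 0.127, 0.001, 0.0]
force: [0.3, 0.0, 0.3]
gripper_width: 0.0168
```

```bash
python3 go.py; python3 -c "
from h import *
s=snap('wrist','w14');print(manip.read_state()['force'])
cv2.imwrite('pics/w14c.png',cv2.resize(s['pixels'][150:380,180:460,::-1],None,fx=2.8,fy=2.8,interpolation=cv2.INTER_CUBIC))
"; python3 go.py
```

```text
t 15.65 pos [0.6136 0.0085 0.0863] yaw 14.58 tilt 0.07 F [0.26 0.01 0.35] w 0.0168
[-0.20361489  0.67317715 -0.01879983]
t 15.7 pos [0.6135 0.0085 0.0861] yaw 14.58 tilt 0.05 F [-0.2   0.67 -0.02] w 0.0171
```

View pics/w14c.png

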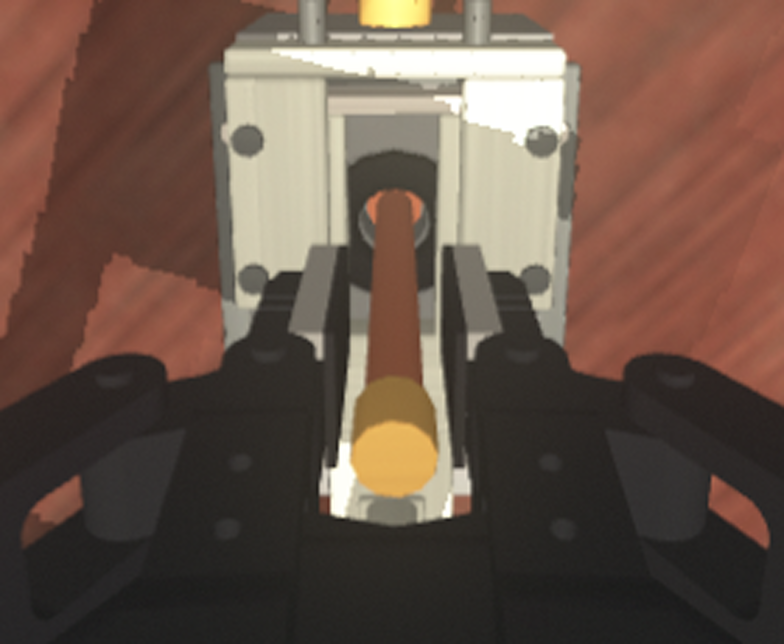

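Request:
apply_moves([
  [[0,0,0,0],[0,0,0,0],[0,0,0,0],[0,0,0,0]],
], grip=4, newtons=25)

```text
time: 16.03
ee_pos: [0.6133, 0.0086, 0.0857]
tool_rot: [0.992, 0.127, 0.0, -0.0]
force: [-0.1, 0.1, 0.7]
gripper_width: 0.0082
```

Request:
apply_moves([
  [[0,0,-0.02,0],[0,0,-0.04,0],[0,0,-0.06,0],[0,0,-0.08,0]],
])

```text
time: 16.37
ee_pos: [0.6131, 0.0086, 0.0875]
tool_rot: [0.992, 0.127, -0.0, -0.0]
force: [-0.4, -0.0, -0.8]
gripper_width: 0.0084
```

Request:
apply_moves([
  [[0,0,-0.03,0],[0,0,-0.06,0],[0,0,-0.06,0]],
])

```text
time: 16.62
ee_pos: [0.6133, 0.0085, 0.0892]
tool_rot: [0.992, 0.127, 0.0, -0.0]
force: [0.3, -0.1, -1.3]
gripper_width: 0.0083
```

Request:
apply_moves([
  [[0,0,-0.12,0],[0,0,-0.24,0],[0,0,-0.4,0],[0,0,-0.6,0],[0,0,-0.6,0]],
])

```text
time: 17.03
ee_pos: [0.6141, 0.0085, 0.1054]
tool_rot: [0.992, 0.127, 0.001, 0.0]
force: [-0.4, 0.8, -0.8]
gripper_width: 0.0078
```

Request:
apply_moves([
  [[0,0,-0.25,0],[0,0,-0.5,0],[0,0,-0.75,0],[0,0,-1.0,0],[0,0,-1.3,0],[0,0,-1.6,0],[0,0,-1.6,0],[0,0,-1.6,0]],
])

```text
time: 17.7
ee_pos: [0.6137, 0.0085, 0.1448]
tool_rot: [0.992, 0.127, 0.001, 0.0]
force: [-0.3, 0.5, -0.6]
gripper_width: 0.008
```

```bash
python3 go.py; python3 -c "
from h import *
s=snap('side','s15');print(manip.read_state()['force'])
cv2.imwrite('pics/s15c.png',cv2.resize(s['pixels'][120:290,270:420,::-1],None,fx=4,fy=4,interpolation=cv2.INTER_CUBIC))
"; python3 go.py
```

```text
t 17.7 pos [0.6137 0.0085 0.1448] yaw 14.57 tilt 0.08 F [-0.32  0.46 -0.6 ] w 0.008
[-0.29059526 -0.05897452 -0.57874883]
t 17.75 pos [0.6132 0.0085 0.1443] yaw 14.58 tilt 0.02 F [-0.29 -0.06 -0.58] w 0.008
```

View pics/s15c.png

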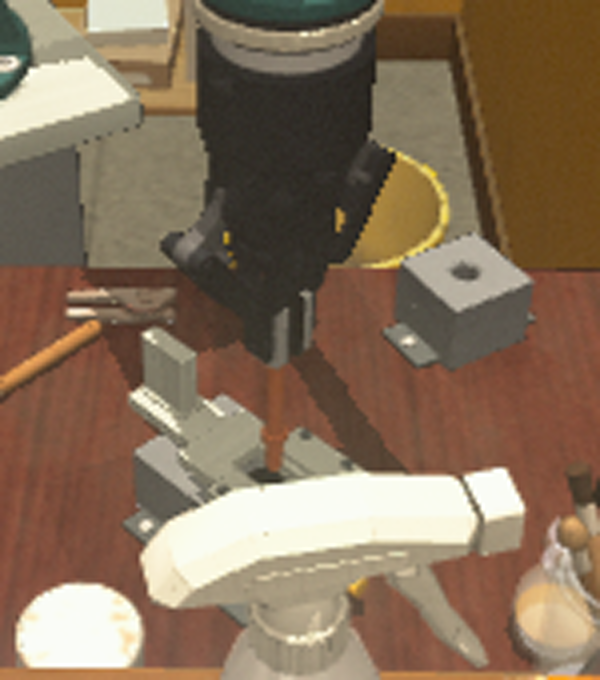

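Request:
apply_moves([
  [[0,0,-0.6,0],[0,0,-1.2,0],[0,-0.6,-1.2,0],[-0.4,-2,-1.2,0],[-0.8,-3.5,-1.2,0],[-1.2,-5,-1.2,0],[-1.6,-6.5,-1.2,0],[-1.94,-7.8,-1.2,0],[-1.94,-8.5,-1.2,0],[-1.94,-8.74,-1.2,0],[-1.94,-8.74,-1.2,0],[-1.94,-8.74,-1.2,0]],
])

```text
time: 18.75
ee_pos: [0.5111, 0.2078, 0.1736]
tool_rot: [0.992, 0.127, -0.0, 0.0]
force: [0.1, 0.6, -0.2]
gripper_width: 0.0081
```

```bash
python3 go.py; python3 -c "
from h import *
s=snap('wrist','w16');print(manip.read_state()['force'])
cv2.imwrite('pics/w16c.png',cv2.resize(s['pixels'][80:350,180:460,::-1],None,fx=2.8,fy=2.2*1.0,interpolation=cv2.INTER_CUBIC))
"; python3 go.py
```

```text
t 18.75 pos [0.5111 0.2078 0.1736] yaw 14.63 tilt 0.03 F [ 0.09  0.61 -0.17] w 0.0081
[-0.24466989  0.24702949 -1.18638538]
t 18.8 pos [0.5115 0.2072 0.1737] yaw 14.57 tilt 0.03 F [-0.24  0.25 -1.19] w 0.0081
```

View pics/w16.png

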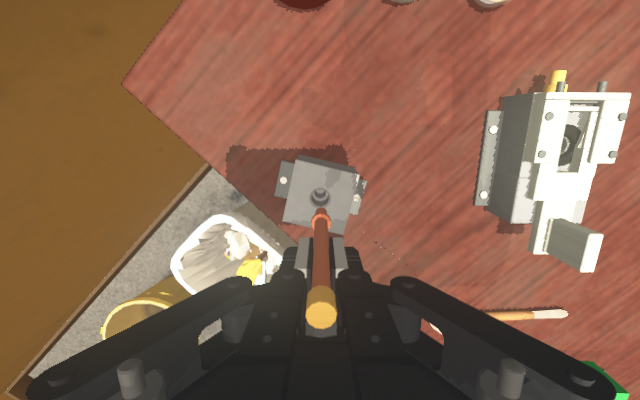

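Run:
```python
from h import *
s=load("w16");cv2.imwrite('pics/w16c.png',cv2.resize(s['pixels'][150:260,260:380,::-1],None,fx=6,fy=5.4545,interpolation=cv2.INTER_CUBIC))
```

```text
(no output)
```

View pics/w16c.png

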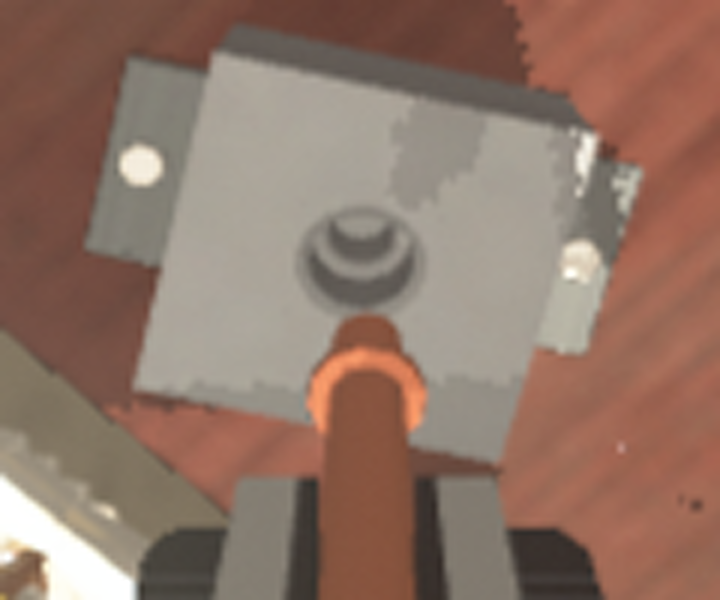

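Run:
```python
from h import *
s=load("w16");q=dict(s);q["cw"]=np.array(s["T_tool_cam"])
C=lambda x,y:(260+x/6-.42,150+y/5.4545-.4)
print("socket",onz(q,[C(361,260),C(297,260),C(424,260),C(361,205),C(361,315)],.1257)*1000)
print("bead",onz(q,[C(367,402),C(307,400),C(427,400),C(367,347)],.0547)*1000)
print("foot edge",onz(q,[C(368,315),C(336,330),C(400,330)],.0817)*1000)
print("tube at pads",onz(q,[C(322,480),C(412,480)],.02)*1000)
z=s["z_map"];
for x,y in [(300,120),(250,330),(450,330)]:
    uv=C(x,y);print("block top",depthpts(q,[uv])*1000)
for x,y in [(367,345),(367,370),(365,450),(365,550)]:
    print(depthpts(q,[C(x,y)])*1000)
```

```text
socket [[-2.63736316e-02 -2.14814366e+00  1.25700000e+02]
 [-2.73930276e-02 -1.20807295e+01  1.25700000e+02]
 [-2.52885716e-02  7.62903564e+00  1.25700000e+02]
 [ 9.55990083e+00 -2.14057848e+00  1.25700000e+02]
 [-9.78864189e+00 -2.15585974e+00  1.25700000e+02]]
bead [[-1.1820387  -1.20994706 54.7       ]
 [-0.91179706 -8.22119065 54.7       ]
 [-0.90998028  5.8011338  54.7       ]
 [ 6.21057096 -1.21058484 54.7       ]]
foot edge [[ 2.75307521 -1.08197941 81.7       ]
 [ 0.50048213 -5.28224302 81.7       ]
 [ 0.50147609  3.11929609 81.7       ]]
tube at pads [[ 1.91300382 -5.60069354 20.        ]
 [ 1.91425671  3.18699066 20.        ]]
block top [[ 23.96871098 -11.39925877 126.14889904]]
block top [[-12.68939958 -19.63483227 126.39421641]]
block top [[-12.57804884  11.83223497 126.02977153]]
[[ 5.23648669 -1.21089785 58.7645244 ]]
[[ 3.04724285 -1.21033885 54.97512135]]
[[ 3.19552725 -1.4085586  25.68916316]]
[[ 2.91158803 -1.37783071 -0.38009943]]
```

Request:
apply_moves([
  [[0.05,-0.04,0.4,0],[0.05,-0.04,0.8,0],[0.05,-0.04,1.2,0],[0.05,-0.04,1.5,0],[0.05,-0.04,1.5,0],[0.05,-0.04,1.5,0]],
])

```text
time: 19.3
ee_pos: [0.5116, 0.2086, 0.1355]
tool_rot: [0.992, 0.127, -0.001, 0.0]
force: [0.7, -0.2, -1.7]
gripper_width: 0.008
```

```bash
python3 go.py; python3 -c "
from h import *
s=snap('wrist','w17');print(manip.read_state()['force'])
cv2.imwrite('pics/w17c.png',cv2.resize(s['pixels'][120:260,260:380,::-1],None,fx=5,fy=5,interpolation=cv2.INTER_CUBIC))
"; python3 go.py
```

```text
t 19.3 pos [0.5116 0.2086 0.1355] yaw 14.55 tilt 0.12 F [ 0.67 -0.24 -1.67] w 0.008
[-0.1714819   0.20249921 -0.89714592]
t 19.35 pos [0.5121 0.2089 0.1362] yaw 14.56 tilt 0.05 F [-0.17  0.2  -0.9 ] w 0.008
```

View pics/w17c.png

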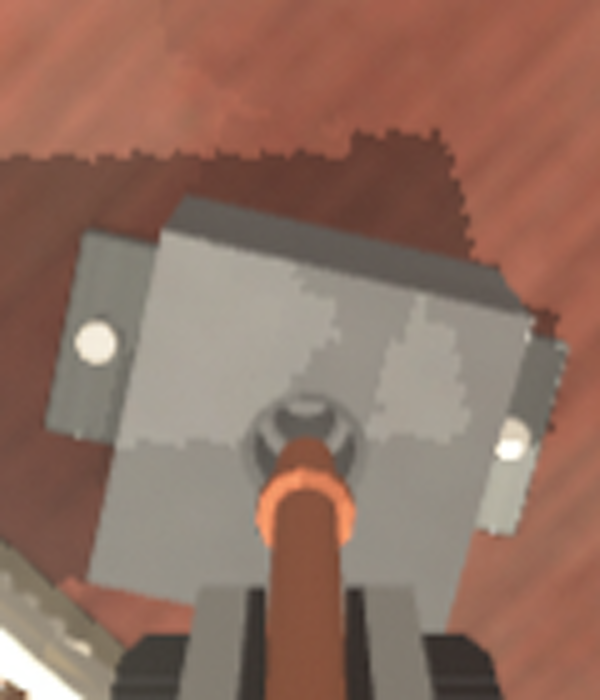

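Run:
```python
from h import *
s=load("w17");q=dict(s);q["cw"]=np.array(s["T_tool_cam"])
C=lambda x,y:(260+x/5-.4,120+y/5-.4)
z=.1358-.048
a=onz(q,[C(240,450),C(369,450),C(304.5,392)],z)*1000;print("mouth",a.round(2),"centre x",a[2,0]-9.85)
b=onz(q,[C(257,512),C(355,512),C(306,467)],.0547)*1000;print("bead",b.round(2),"cx",b[2,0]-7)
print(onz(q,[C(306,437)],.0817)*1000)
```

```text
mouth [[ -0.88 -11.85  87.8 ]
 [ -0.88   9.02  87.8 ]
 [  8.79  -1.41  87.8 ]] centre x -1.0584408020109528
bead [[-0.22 -8.04 54.7 ]
 [-0.22  5.69 54.7 ]
 [ 6.37 -1.17 54.7 ]] cx -0.6339982511942646
[[ 3.03697605 -1.17244432 81.7       ]]
```

Request:
apply_moves([
  [[-0.01,-0.01,0.1,0],[-0.01,-0.01,0.25,0],[-0.01,-0.01,0.4,0],[-0.01,-0.01,0.6,0],[-0.01,-0.01,0.8,0],[-0.01,-0.01,0.9,0],[-0.01,-0.01,0.9,0]],
])

```text
time: 19.93
ee_pos: [0.5113, 0.2091, 0.1132]
tool_rot: [0.992, 0.127, -0.001, 0.0]
force: [-0.5, 0.5, -0.0]
gripper_width: 0.008
```

Request:
apply_moves([
  [[0,0,0.05,0],[0,0,0.1,0],[0,0,0.15,0],[0,0,0.2,0],[0,0,0.25,0],[0,0,0.25,0]],
])

```text
time: 20.43
ee_pos: [0.5118, 0.2092, 0.1076]
tool_rot: [0.992, 0.127, -0.0, -0.0]
force: [-0.5, -0.8, 0.5]
gripper_width: 0.0082
```

Request:
apply_moves([
  [[0,0,0.05,0],[0,0,0.1,0],[0,0,0.15,0],[0,0,0.2,0],[0,0,0.25,0],[0,0,0.25,0]],
])

```text
time: 20.93
ee_pos: [0.5118, 0.2092, 0.1013]
tool_rot: [0.992, 0.127, -0.0, -0.0]
force: [0.5, -0.7, -1.4]
gripper_width: 0.0083
```

Request:
apply_moves([
  [[0,0,0.06,0],[0,0,0.12,0],[0,0,0.18,0],[0,0,0.24,0],[0,0,0.3,0],[0,0,0.3,0]],
])

```text
time: 21.43
ee_pos: [0.5118, 0.2092, 0.0937]
tool_rot: [0.992, 0.127, -0.0, -0.0]
force: [-0.5, 0.0, -0.8]
gripper_width: 0.0084
```

Request:
apply_moves([
  [[0,0,0.05,0],[0,0,0.1,0],[0,0,0.15,0],[0,0,0.2,0],[0,0,0.22,0],[0,0,0.22,0]],
])

```text
time: 21.93
ee_pos: [0.5119, 0.2093, 0.0884]
tool_rot: [0.992, 0.127, -0.0, -0.0]
force: [-0.7, -1.2, -0.6]
gripper_width: 0.0076
```

Request:
apply_moves([
  [[0,0,0.02,0],[0,0,0.04,0],[0,0,0.04,0]],
])

```text
time: 22.18
ee_pos: [0.5119, 0.2093, 0.0875]
tool_rot: [0.992, 0.127, -0.0, -0.0]
force: [0.2, 0.8, -0.2]
gripper_width: 0.0082
```

Request:
apply_moves([
  [[0,0,0.02,0],[0,0,0.04,0],[0,0,0.04,0]],
])

```text
time: 22.43
ee_pos: [0.5119, 0.2092, 0.0865]
tool_rot: [0.992, 0.127, -0.0, -0.0]
force: [-0.0, 0.4, -0.8]
gripper_width: 0.0083
```

Request:
apply_moves([
  [[0,0,0.02,0],[0,0,0.02,0]],
])

```text
time: 22.6
ee_pos: [0.5119, 0.2093, 0.086]
tool_rot: [0.992, 0.127, 0.0, -0.0]
force: [-0.1, -0.6, -0.2]
gripper_width: 0.0081
```

Request:
apply_moves([
  [[0,0,0.02,0],[0,0,0.02,0]],
])

```text
time: 22.77
ee_pos: [0.512, 0.2093, 0.0857]
tool_rot: [0.992, 0.127, 0.0, -0.0]
force: [-0.4, 0.3, 0.2]
gripper_width: 0.0084
```

Request:
apply_moves([
  [[0,0,0.02,0],[0,0,0.02,0]],
])

```text
time: 22.93
ee_pos: [0.5121, 0.2093, 0.0856]
tool_rot: [0.992, 0.127, 0.0, -0.0]
force: [-1.2, 0.2, 3.8]
gripper_width: 0.0083
```

Request:
apply_moves([
  [[0,0,-0.02,0],[0,0,-0.02,0],[0,0,-0.02,0],[0,0,-0.02,0],[0,0,-0.02,0],[0,0,-0.02,0]],
], grip=40)

```text
time: 23.43
ee_pos: [0.5119, 0.2092, 0.0855]
tool_rot: [0.992, 0.127, -0.0, -0.0]
force: [0.2, 0.3, 0.2]
gripper_width: 0.04
```

Request:
apply_moves([
  [[0,0,-0.4,0],[0,0,-1,0],[0,0,-2,0],[0,0,-3.2,0],[0,0,-4.4,0],[-0.4,0,-5,0],[-1,0,-5,0],[-1,0,-5,0],[-1,0,-5,0]],
])

```text
time: 24.18
ee_pos: [0.4873, 0.2029, 0.2112]
tool_rot: [0.992, 0.127, 0.0, -0.0]
force: [0.2, 1.1, -0.2]
gripper_width: 0.0399
```

```bash
python3 go.py; python3 -c "
from h import *
s=snap('wrist','w20');s=snap('side','s20')
cv2.imwrite('pics/s20c.png',cv2.resize(s['pixels'][160:290,260:420,::-1],None,fx=5,fy=4.5,interpolation=cv2.INTER_CUBIC))
s=snap('top','t20')
"
```

```text
t 24.18 pos [0.4873 0.2029 0.2112] yaw 14.58 tilt 0.03 F [ 0.21  1.06 -0.25] w 0.0399
```

View pics/w20.png

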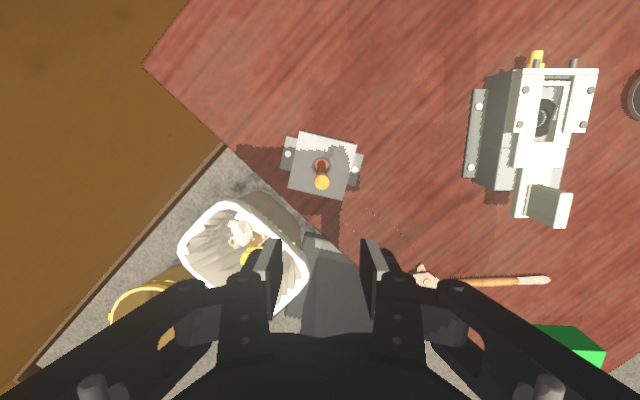

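View pics/s20c.png

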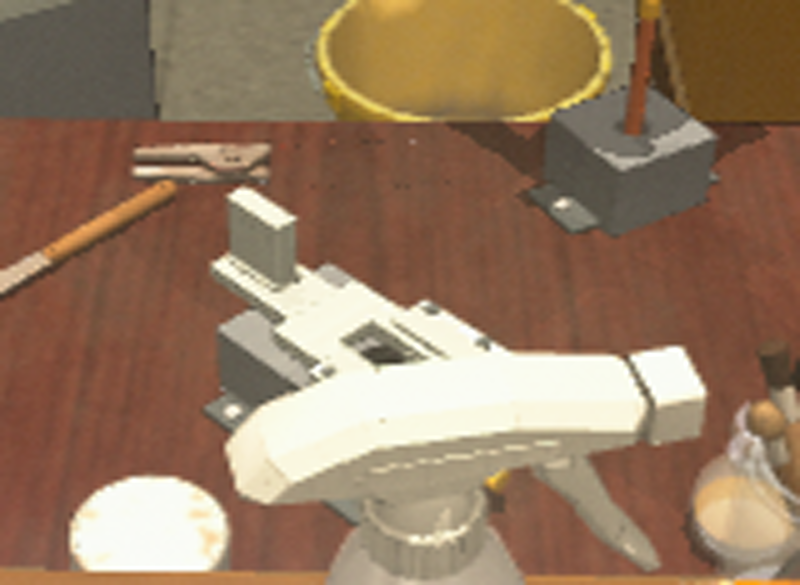

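View pics/t20.png

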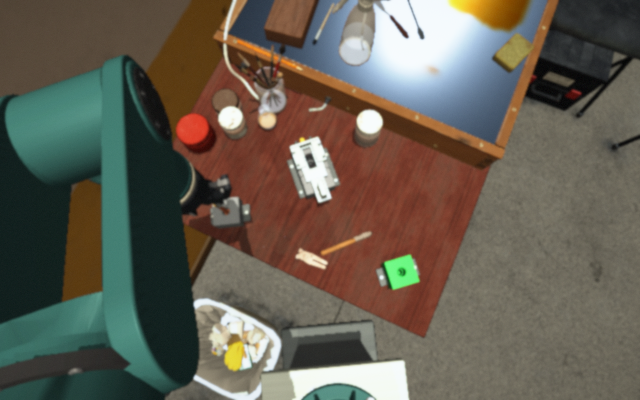

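Run:
```python
from h import *
w=load("w20");s=load("s20");t=load("t20");t0=load("top0")
def cap(x,box):
    hsv=cv2.cvtColor(x["pixels"],cv2.COLOR_RGB2HSV);x0,y0,x1,y1=box
    m=np.zeros(hsv.shape[:2],np.uint8);h=hsv[y0:y1,x0:x1]
    m[y0:y1,x0:x1]=(h[...,0]>17)&(h[...,0]<35)&(h[...,1]>120)&(h[...,2]>200)
    M=cv2.moments(m,True);return (M["m10"]/M["m00"],M["m01"]/M["m00"]),int(m.sum())
cw,n1=cap(w,(305,170,340,195));cs_,n2=cap(s,(380,150,400,175));print(cw,n1,cs_,n2)
p,e=tri(w,cw,s,cs_);print("cap",p.round(4),e)
for x,y in[(322,181)]:print(depthpts(w,[(x,y)]))
print("mouth", onz(w,[(321,164)],.048))
# fork in top image
im=t["pixels"];cv2.imwrite('pics/t20c.png',cv2.resize(im[125:225,270:380,::-1],None,fx=7,fy=6,interpolation=cv2.INTER_CUBIC))
# wrist fork slot
cv2.imwrite('pics/w20c.png',cv2.resize(w["pixels"][40:240,450:610,::-1],None,fx=4,fy=3,interpolation=cv2.INTER_CUBIC))
for b in [(300,225,380,260),(350,105,390,150)]:
    x0,y0,x1,y1=b;print("bystander diff",np.abs(im[y0:y1,x0:x1].astype(int)-t0["pixels"][y0:y1,x0:x1]).mean())
```

```text
(321.63583815028903, 181.77456647398844) 173 (383.4375, 167.375) 16
cap [0.5007 0.2044 0.1012] 0.009944672744933757
[[0.51120922 0.20941319 0.13446847]]
mouth [[0.51227443 0.2104137  0.048     ]]
bystander diff 6.45452380952381
bystander diff 1.62
```

View pics/t20c.png

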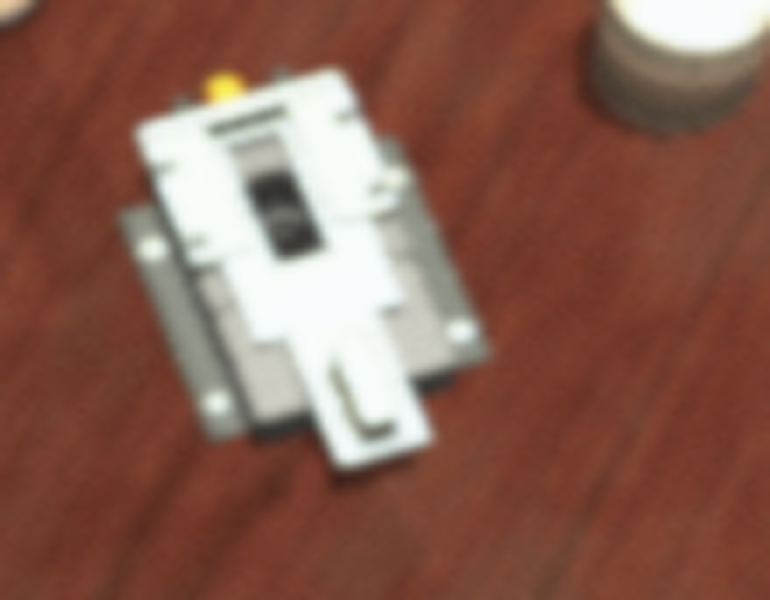

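View pics/w20c.png

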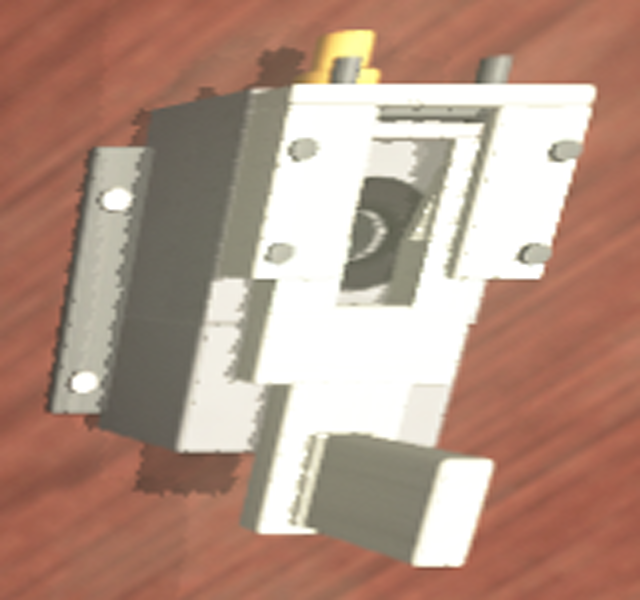

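Run:
```python
from h import *
w=load("w20");s=load("s20");t=load("t20");t0=load("top0")
p,e=tri(w,(321.6,180.5),s,(389.6,160));print("cap",p.round(4),round(e,4))
for x in (t0,t):
    hsv=cv2.cvtColor(x["pixels"],cv2.COLOR_RGB2HSV)[225:260,318:380]
    m=((hsv[...,0]>8)&(hsv[...,0]<20)&(hsv[...,1]>110)&(hsv[...,2]>150)).astype(np.uint8);M=cv2.moments(m,True);print("cutter shaft px",M["m10"]/M["m00"]+318,M["m01"]/M["m00"]+225,m.sum())
# fork slot vs axis, wrist view
C=lambda x,y:(450+x/4-.4,40+y/3-.4)
a=onz(w,[C(345,303),C(413,304)],.055);ax=np.array([.6123,.0088]);u=np.array([.9677,.2521])
print("slot end xf mm (expect eye-26)",((a[:,:2]-ax)@u*1000).round(1))
st=manip.read_state();print(st["time"],st["force"].round(1))
manip.job_done()
```

```text
cap [0.5093 0.2086 0.1275] 0.0025
cutter shaft px 337.33522727272725 246.35795454545456 176
cutter shaft px 337.70588235294116 246.27807486631016 187
slot end xf mm (expect eye-26) [-21.8 -22.1]
24.3333 [-0.4 -0.1  0.1]
the job is handed in; nothing more can be done
```

The tube is standing in the parking block and the fork is home in the fitting. I handed the job in at 24.3 s, and it reported no verdict.

**What I did**
- **Fork:** I gripped it by the fin and slid it under the keeper lips. It pressed the stop bar with about 7 N by my estimate (9.7 N measured, less the sliding force), then I released it.
- **Tube:** I gripped it about 100 mm up and pulled it straight out. It came free with no noticeable resistance. I lowered it into the grey parking socket until it touched bottom, with under 5 N, then let go and moved clear.

**Last checks**
- **Tube seated:** The downward contact came at the gripper height expected for a fully seated tube. The wrist depth puts the cap top at 0.1345 m, where 0.134 m is expected when fully down.
- **One disagreement:** A rough two-view fix put the cap top at 0.1275 m, but its two rays missed each other by 2.5 mm. A seated tube cannot sit that low, so I trusted the depth reading and the felt contact.
- **Fork at home:** Its tips are still at the stop bar, with the middle of its slot about 4 mm past the hole's axis. I could not measure the ring's depth directly. It looks held down, and the tube came out freely.
- **Bystanders:** The glass cutter moved less than half a pixel in the top view. The jar's patch of the same view is nearly unchanged. The force reading at the end was near zero.

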